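# Refit the bayonet filler cap on a hydraulic tank

## Task

The filler cap of the blue hydraulic tank stands on its rim in the wooden rack. Take it by the rim, lay it grip bar up on the yellow sloped rest and let go, take it again by its red grip bar and fit it to the tank's filler mouth: push it down against the spring and turn it a quarter turn clockwise (seen from above) until it locks, then let go. Do not disturb the bearing, the spanner, the tin and the pliers lying about.

Things in the scene. Friction and masses are not known exactly. Their poses are not given: they have to be found in the camera images.
- cap_disc (a point): centre of the loose filler cap (0.18 kg): middle of its black disc, 76 mm across, 10 mm thick. z points out of its upper face to the grip bar, x along the lugs, y along the bar. It starts on its rim in the rack, z level towards the robot's left, bar upright on one face and boss on the other: only the top 20 mm of the rim is free to take from above
- cap_grip (a point): middle of the cap's red grip bar, 20 mm along +z from the disc's centre, same axes. The bar is 12 mm wide along x, 34 mm long along y, and stands 30 mm proud of the disc's upper face
- cap_foot (a point): lower end of the cap's steel boss, 25 mm along -z from the disc's centre, same axes. The boss is 24 mm in diameter, 20 mm long below the disc, its last 4 mm tapering to 16 mm. Two lugs on it along +x and -x reach 18 mm from the axis, 8 mm wide, tops 11 mm and undersides 16 mm below the disc's lower face
- rack: fixed wooden rack, 96 x 68 x 25 mm, origin in the middle of its underside. The cap stands in its slot, which runs along x, 12 mm wide, 17 mm deep, floor at z = 8 mm, so the disc's centre is 46 mm up
- rest_seat (a point): where the disc's centre lies when the cap is seated on the fixed sloped rest (78 mm above the bench), cap z along this z, which leans 45 degrees from vertical to the robot's left. y points down the slope, x level. The cap must lie with its lugs across the slope (cap x along x or -x). Let go a few mm up the slope, it slides down to two pins by itself
- rest_rails (a point): middle between the rest's two yellow rails, 5 mm along -z from rest_seat, same axes. The rails carry the disc's lower face; they lie at x = 27 to 43 mm either side, y = -32 to +42 mm, and the open gap between takes boss, lugs and a finger. Pins of 8 mm diameter at x = +30 and -30 mm, y = +29 mm, 12 mm high, stop the disc's lower rim
- mouth (a point): centre of the upper face of the 64 mm square filler flange on the fixed blue tank, 76 mm above the bench, z up. The mouth is a 27 mm square bore with two slots along +x and -x, 12 mm wide, reaching 20.5 mm from the axis, for the cap's lugs (cap x along +x or -x). A pump motor stands on the tank 107 mm away along +x, its top 117 mm above the bench
- mouth_under (a point): 8 mm below mouth, same axes: underside of the flange. With the disc's lower face under 3 mm above the flange (best pressed onto it) the lugs clear this and the cap turns clockwise 90 degrees to a stop; stops bar the other way. Let go there, the spring lifts the lugs 3 mm into pockets: locked, cap x along the mouth's y, disc's lower face 6 mm above the flange
- plunger (a joint): how far the spring plunger in the mouth is pushed down, m. Free (0) its end stands 11 mm below the flange's upper face and meets the boss with 6 N; 0.003 with the cap locked; 0.009 and 12 N with the disc pressed onto the flange
- bearing: steel ball bearing lying flat, 72 mm across, 17 mm high, origin in the middle of its underside; leave alone
- spanner: steel spanner lying flat, 168 mm long along y, 7 mm high, origin in the middle of its underside; leave alone
- tin: open tin with a yellow-brown band, 75 mm across, 94 mm high, origin in the middle of its underside; leave alone
- pliers: pliers with one red and one blue handle lying flat, 170 mm long along y, 53 mm wide, 16 mm high, origin in the middle of its underside; leave alone

How it is judged:
By the outcome, as a careful person would: the job done as asked, in the order asked, and still so for the second after the job is handed in, with the robot touching nothing.
It also fails if it takes over 67 s, if anything falls off the work surface, if the arm or the gripper's body presses on something with over 40 N, if the wrist force passes 120 N, or if a joint passes its speed limit or range.

## Robot

A 6-joint arm with a two-finger parallel gripper is mounted at the origin on a cart in front of the work surface, level with it; the furniture and walls round the work are solid. World frame = base frame: x ahead of the robot, y to its left, z up, the work surface at z = 0. Lengths are in mm, angles in rad, forces in N, time in s.
With the tool pointing down it reaches from about 350 to 875 mm from the base axis. Payload 4.2 kg.
Tool frame: the origin (TCP) lies between the finger pads; the fingertips stand manip.nose_length ahead of it and the grasp point (between the pads) is the TCP (manip.nose_length is the distance from the TCP to the fingertips, in mm); z points along the fingers, y is the direction in which the jaws open and shut (so a half turn about z gives the same grasp; the last joint's range is limited). The gripper opens to 87 mm and grips with 3 to 60 N. Pads are 19 mm wide; open, the fingers measure 117 mm over their backs; the gripper's body (75 mm by 190 mm) begins 51 mm behind the grasp point.
Start: joints at [-0.908, 0.385, 0.008, 0, -1.194, -0.259], TCP at [245.585, -574.706, 241.55] pointing down, gripper open.
Joint ranges: [-3.14, 3.14], [-1.21, 2.06], [-1.07, 1.41], [-3.16, 2.05], [-2.99, -0.16], [-3.1, 3.1]. Speed limits (rad/s): [2.79, 2.79, 3.14, 3.14, 3.14, 3.14].

## Interface

Orientations are given as a 3x3 rotation matrix whose columns are the frame's x, y, z axes.
In Python, from station import manip, imaging, job_done gives the robot as it stands.
- The arm moves only by the shell command python3 -m handwheel 'ROWS' [FORCE]. ROWS is text: rows parted by semicolons, each of 7 numbers parted by spaces: the closure, from 0 (fully open) to 1 (shut), then the shift along the tool's x, y, z in m, then the turn, a rotation vector about the tool's x, y, z in degrees. A call has 1 to 10 rows; each row is the pose to reach, as a shift and turn from the pose measured when the call began, along the tool's axes at that moment; what a row does not reach only later rows make up. A row lasts 1/10 s, in which the tool goes at most 50 mm and 8.59 degrees, less where a joint would pass 70% of its speed; a pose out of reach is approached as far as the arm can. A call with a gripper value outside its range is refused whole. The fingers move at their own pace and stop on an object; FORCE is the grip in N (left out, the last holds). Time passes only in rows, so rows that repeat a pose let the fingers close. It gives the time, the measured TCP pose, the force and the opening at its end, in the units of the state.
- manip.get_state(): the state, without advancing time (a new reading comes with each control period).
- imaging.read_camera(name): name is "scene" or "top" or "wrist"; returns a dict with "color" (384x512x3 uint8, red, green, blue), "fx", "fy", "cx", "cy" (pixels), "view" (4x4, takes a point from world to camera coordinates); the wrist camera has in their place "mount" (4x4, takes a point from camera to tool coordinates, whose origin is the TCP and whose axes are the flange's). Camera axes: x right, y up, looking along -z (the intrinsics and any distortion apply to the point x, -y, -z); pixel columns grow to the right and rows downward; lengths in mm; the calibration is good to about 2 mm. A picture is of the moment at which its call begins: read the wrist's pose just before it. There is no depth.
- job_done(): hands the job in, once; it reports no verdict.
The state is a dict: "time": time; "joint_positions": joint angles; "dq": joint speeds; "effort": joint torques, N m; "ee_pos": TCP position; "tcp_rot": TCP orientation; "ft_force": force on the tool from outside, world axes, zero at the start; "ft_torque": the same for the moment, N m; "gripper_width": finger opening in mm.
Only numpy, scipy, OpenCV 4.12 (cv2) and the standard library are available. Lean on these libraries where they do the work, as an engineer would, in place of code of your own. Each camera call takes 0.05 s, during which the arm holds its last target.

## Working session

There is one attempt and no reset: what is moved stays moved. The work goes in short steps, Python scripts to look and compute and a shell command to move; the robot and the scene stay as the last step left them, time stands still between calls to the robot, and variables do not carry over. Pictures are saved under pics/ and viewed, and the job is handed in when it is done.

```bash
ls; mkdir -p pics; python3 - <<'E'
from station import manip, imaging
import cv2, numpy as np
s=manip.get_state();print(s);print(manip.nose_length)
for n in ["scene","top","wrist"]:
    c=imaging.read_camera(n);cv2.imwrite(f"pics/{n}0.png",c["color"][...,::-1])
    print(n,{k:(np.round(v,4).tolist() if not np.isscalar(v) else v) for k,v in c.items() if k!="color"})
E
```

```text
pics
{'time': 0.0, 'joint_positions': array([-9.08374995e-01,  3.85553637e-01,  6.62450406e-03, -5.08302151e-04,
       -1.19395956e+00, -2.58636724e-01]), 'dq': array([-0.00038718,  0.00053535, -0.00045679, -0.00070692,  0.00190507,
        0.0005166 ]), 'effort': array([ 6.80073354e-04, -3.90664601e+01,  1.87402815e+01,  4.21987429e+00,
        1.08703200e-02, -2.25884405e-04]), 'ee_pos': array([ 245.39000822, -574.21046845,  240.45940111]), 'tcp_rot': array([[-9.19654238e-01, -3.92727955e-01, -9.14160312e-04],
       [-3.92729011e-01,  9.19652194e-01,  1.94049176e-03],
       [ 7.86241742e-05,  2.14359875e-03, -9.99997699e-01]]), 'ft_force': array([ 0.32308973, -0.55680675, -0.29808974]), 'ft_torque': array([0.01381406, 0.00040885, 0.00515588]), 'gripper_width': 87.00323682033908}
19.0
scene {'fx': 416.6846490970113, 'fy': 416.6846490970113, 'cx': 250.51661981673945, 'cy': 186.29938948088454, 'view': [[-0.8869, -0.462, 0.0009, 452.1576], [0.2494, -0.4771, 0.8427, -202.461], [-0.389, 0.7476, 0.5384, -841.9092], [0.0, 0.0, 0.0, 1.0]]}
top {'fx': 489.88476684024414, 'fy': 489.88476684024414, 'cx': 255.10950980473226, 'cy': 185.6787434004243, 'view': [[0.0021, -0.9997, 0.0234, -35.5709], [0.9829, 0.0064, 0.1841, -538.2784], [-0.1842, 0.0226, 0.9826, -1061.8702], [0.0, 0.0, 0.0, 1.0]]}
wrist {'fx': 342.110404299024, 'fy': 342.110404299024, 'cx': 261.56650300290426, 'cy': 188.8674869769438, 'mount': [[-0.0009, 0.9626, 0.2708, 74.6927], [1.0, 0.0006, 0.0011, -0.5895], [0.0009, 0.2708, -0.9626, -144.1029], [0.0, 0.0, 0.0, 1.0]]}
```

View pics/scene0.png

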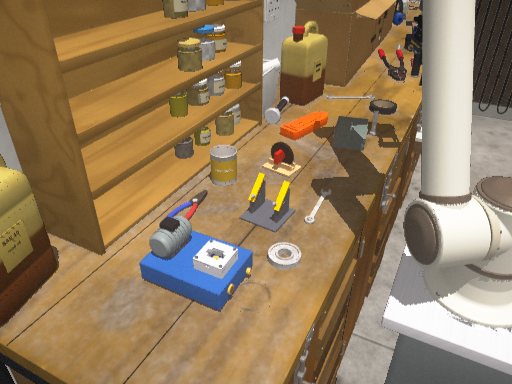

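View pics/top0.png

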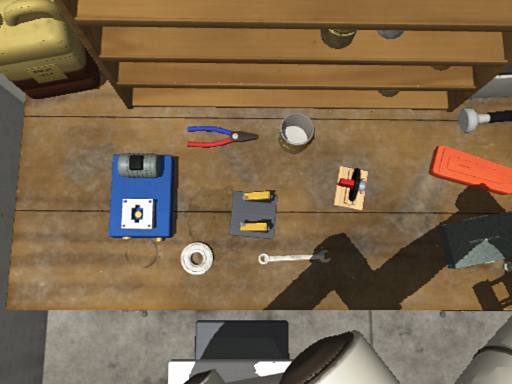

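View pics/wrist0.png

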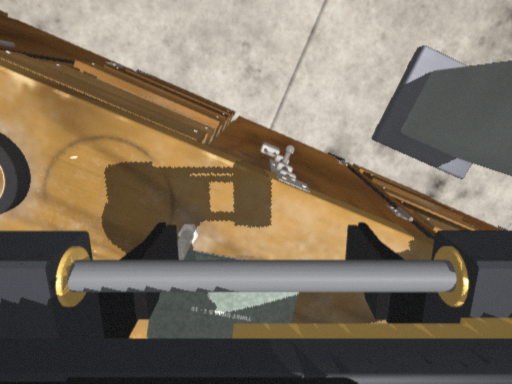

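```bash
cat > h.py <<'E'
import numpy as np, cv2
from station import manip, imaging
def cam(n):
    s=manip.get_state(); c=imaging.read_camera(n)
    if n=="wrist":
        T=np.eye(4);T[:3,:3]=s["tcp_rot"];T[:3,3]=s["ee_pos"]
        c["view"]=np.linalg.inv(T@c["mount"])
    return c
def ray(c,u,v):
    d=np.array([(u-c["cx"])/c["fx"],-(v-c["cy"])/c["fy"],-1.])
    V=c["view"];R=V[:3,:3];return -R.T@V[:3,3], R.T@d/np.linalg.norm(d)
def onz(c,u,v,z):
    o,d=ray(c,u,v);return o+d*(z-o[2])/d[2]
def proj(c,p):
    q=c["view"]@np.append(p,1.);return np.array([c["cx"]-c["fx"]*q[0]/q[2],c["cy"]+c["fy"]*q[1]/q[2]])
def tri(a,b):
    (o1,d1),(o2,d2)=a,b
    A=np.stack([d1,-d2],1);t=np.linalg.lstsq(A,o2-o1,rcond=None)[0]
    p,q=o1+d1*t[0],o2+d2*t[1];return (p+q)/2,np.linalg.norm(p-q)
def save(c,name,crop=None,k=1):
    im=c["color"][...,::-1]
    if crop: im=im[crop[1]:crop[3],crop[0]:crop[2]]
    cv2.imwrite("pics/"+name,cv2.resize(im,None,fx=k,fy=k,interpolation=cv2.INTER_NEAREST))
E
python3 - <<'E'
from h import *
t=cam("top");s=cam("scene")
save(t,"t1.png",(100,140,280,280),4);save(t,"t2.png",(325,155,385,220),9)
save(s,"s1.png",(135,165,335,310),4);save(s,"s2.png",(255,135,310,180),12)
E
```

```text
(no output)
```

View pics/t1.png

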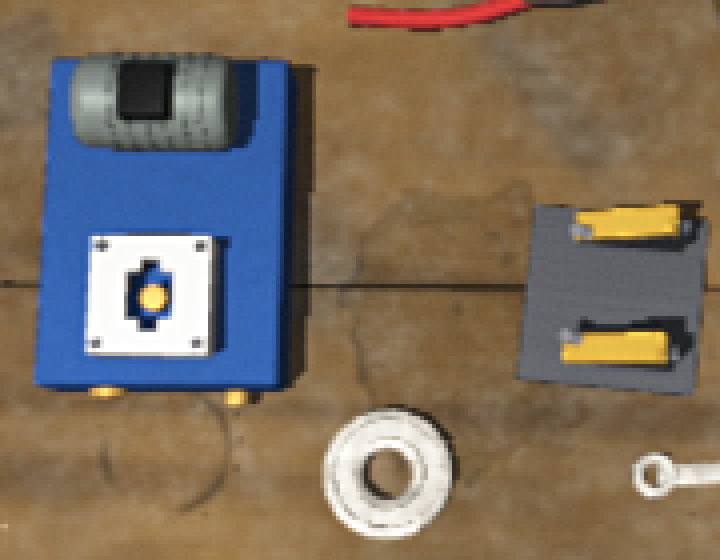

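View pics/t2.png

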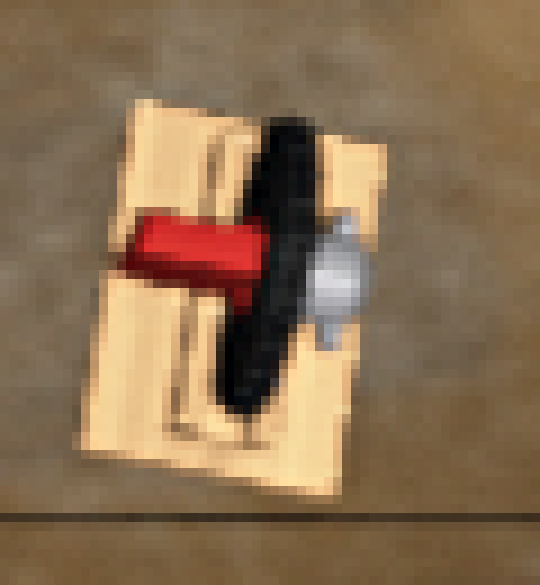

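View pics/s1.png

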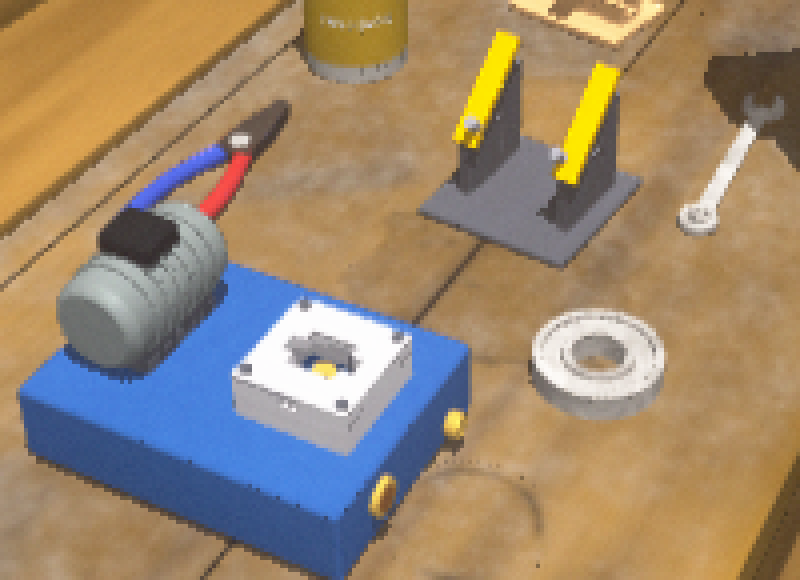

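View pics/s2.png

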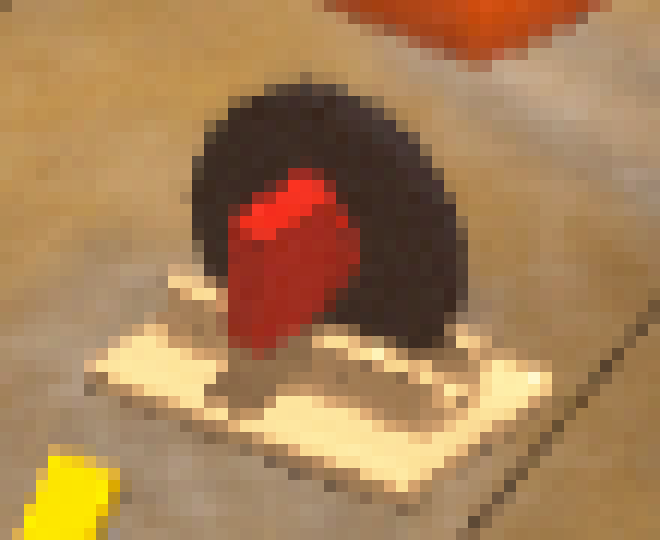

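```bash
python3 - <<'E'
from h import *
np.set_printoptions(precision=1,suppress=True)
t=cam("top");s=cam("scene")
def P(pts,x0,y0,k): return [(x0+a/k-.5,y0+b/k-.5) for a,b in pts]
rk=[onz(t,*p,25) for p in P([(137,100),(386,143),(340,495),(80,450)],325,155,9)]
rk=np.array(rk);print("rack",rk,rk.mean(0),np.linalg.norm(rk-np.roll(rk,1,0),axis=1))
# red / black / yellow / white masks
def mask(c,lo,hi,box):
    hsv=cv2.cvtColor(c["color"],cv2.COLOR_RGB2HSV);m=cv2.inRange(hsv,lo,hi)
    z=np.zeros_like(m);z[box[1]:box[3],box[0]:box[2]]=m[box[1]:box[3],box[0]:box[2]];return z
def corners(m):
    cs,_=cv2.findContours(m,cv2.RETR_EXTERNAL,cv2.CHAIN_APPROX_NONE);c=max(cs,key=cv2.contourArea)
    return c,cv2.minAreaRect(c)
m=mask(t,(0,0,190),(180,60,255),(110,190,165,235))
c,r=corners(m);b=cv2.boxPoints(r);print("flange px",r,b)
w=np.array([onz(t,*p,76) for p in b]);print(w,w.mean(0),np.linalg.norm(w-np.roll(w,1,0),axis=1))
ms=mask(s,(0,0,200),(180,50,255),(185,235,245,285))
c,r=corners(ms);print("scene",r, cv2.boundingRect(c))
# scene flange corners by s1: 
sc=P([(305,299),(411,331),(345,415),(233,372)],135,165,4)
w=np.array([onz(s,*p,76) for p in sc]);print("scene flange",w,w.mean(0),np.linalg.norm(w-np.roll(w,1,0),axis=1))
# tank base block top corners
tk=P([(52,60),(290,62),(280,388),(36,385)],100,140,4)
for z in (50,): 
  w=np.array([onz(t,*p,z) for p in tk]);print("tank",w,np.linalg.norm(w-np.roll(w,1,0),axis=1))
bp=P([(535,205),(707,220),(692,396),(517,379)],100,140,4)
w=np.array([onz(t,*p,5) for p in bp]);print("restbase",w,w.mean(0),np.linalg.norm(w-np.roll(w,1,0),axis=1))
for n,box_t,box_s in (("far",(235,185,285,203),(245,170,267,203)),("near",(235,215,285,235),(270,178,292,213))):
    for cc,bx in((t,box_t),(s,box_s)):
        m=mask(cc,(22,120,120),(33,255,255),bx);c,r=corners(m);print(n,r,cv2.boxPoints(r).tolist())
E
```

```text
rack [[ 592.5 -232.7   25. ]
 [ 581.5 -297.7   25. ]
 [ 488.7 -282.1   25. ]
 [ 500.  -215.3   25. ]] [ 540.7 -256.9   25. ] [94.1 65.9 94.1 67.8]
flange px ((136.5, 213.5), (29.0, 31.0), 90.0) [[121. 199.]
 [152. 199.]
 [152. 228.]
 [121. 228.]]
[[502.  261.3  76. ]
 [502.4 193.6  76. ]
 [438.7 191.1  76. ]
 [438.4 258.   76. ]] [470.4 226.   76. ] [63.7 67.6 63.8 66.9]
scene ((214.7861328125, 253.56141662597656), (38.269500732421875, 24.964174270629883), 20.85445785522461) (193, 241, 45, 28)
scene flange [[498.8 196.5  76. ]
 [439.  193.1  76. ]
 [437.6 259.1  76. ]
 [500.5 258.8  76. ]] [469.  226.9  76. ] [62.3 59.9 66.1 62.9]
tank [[608.8 292.5  50. ]
 [608.7 157.1  50. ]
 [422.5 156.5  50. ]
 [423.7 291.   50. ]] [185.2 135.3 186.2 134.6]
restbase [[534.4  17.2   5. ]
 [526.1 -84.3   5. ]
 [422.5 -74.9   5. ]
 [432.   26.6   5. ]] [478.8 -28.9   5. ] [102.9 101.8 104.  102. ]
far ((257.0, 195.0), (6.0, 24.0), 90.0) [[245.0, 192.0], [269.0, 192.0], [269.0, 198.0], [245.0, 198.0]]
far ((256.4230651855469, 186.88462829589844), (6.69230842590332, 29.923080444335938), 22.61986541748047) [[247.57986450195312, 199.40829467773438], [259.0887451171875, 171.7869873046875], [265.2662658691406, 174.3609619140625], [253.75738525390625, 201.98226928710938]]
near ((253.0, 226.0), (6.0, 24.0), 90.0) [[241.0, 223.0], [265.0, 223.0], [265.0, 229.0], [241.0, 229.0]]
near ((281.12066650390625, 195.44825744628906), (6.870728015899658, 30.45403480529785), 21.801406860351562) [[272.27581787109375, 208.31031799316406], [283.586181640625, 180.0344696044922], [289.96551513671875, 182.58619689941406], [278.6551513671875, 210.86204528808594]]
```

```bash
cat >> h.py <<'E'
from scipy.spatial.transform import Rotation as Ro
def need(p,R):
    s=manip.get_state();R0=s["tcp_rot"]
    d=R0.T@(np.array(p,float)-s["ee_pos"]);r=np.degrees(Ro.from_matrix(R0.T@R).as_rotvec())
    print("t",round(s["time"],2),"shift m",np.round(d/1000,4),"rot",np.round(r,2),"rows>=",np.ceil(max(np.linalg.norm(d)/50,np.linalg.norm(r)/8.59)))
def down(a): # tool down with tool y at world angle a deg
    a=np.radians(a);y=np.array([np.cos(a),np.sin(a),0]);z=np.array([0,0,-1.]);return np.stack([np.cross(y,z),y,z],1)
def st():
    s=manip.get_state();print("t",round(s["time"],2),"p",np.round(s["ee_pos"],1),"q",np.round(s["joint_positions"],2),"f",np.round(s["ft_force"],1),"w",round(s["gripper_width"],1));print(np.round(s["tcp_rot"],3))
E
python3 -c "
from h import *
need([540,-257,240],down(80))
c=cam('top');print(proj(c,[245,-574,100]))"
```

```text
t 0.35 shift m [-0.3956  0.1764  0.0014] rot [ 3.000e-02 -1.000e-02  3.314e+01] rows>= 9.0
[514.56050472 321.22975208]
```

```bash
python3 -m handwheel '0 0 0 -0.04 0 0 0;0 -0.04 0.018 -0.05 0 0 3.3;0 -0.08 0.036 -0.05 0 0 6.6;0 -0.12 0.054 -0.05 0 0 10;0 -0.16 0.072 -0.05 0 0 13.3;0 -0.2 0.09 -0.05 0 0 16.6;0 -0.24 0.108 -0.05 0 0 20;0 -0.28 0.125 -0.05 0 0 23.3;0 -0.32 0.143 -0.04 0 0 26.6;0 -0.36 0.16 -0.02 0 0 30' 40
python3 -c "
from h import *
st();need([540,-257,240],down(80))"
```

```text
time: 1.4
ee_pos: [515.7, -284.9, 263.2]
tcp_rot: [[-0.993, 0.122, 0.004], [0.122, 0.993, -0.001], [-0.005, -0.001, -1.0]]
ft_force: [0.7, -1.3, 0.7]
gripper_width: 86.5
t 1.4 p [ 515.7 -284.9  263.2] q [-0.23  0.31 -0.05  0.   -1.21 -1.46] f [ 0.7 -1.3  0.7] w 86.5
[[-0.993  0.122  0.004]
 [ 0.122  0.993 -0.001]
 [-0.005 -0.001 -1.   ]]
t 1.4 shift m [-0.0206  0.0307  0.0233] rot [-0.04  0.27  3.02] rows>= 1.0
```

```bash
python3 -m handwheel '0 -0.02 0.03 0.023 0 0 3;0 -0.02 0.03 0.023 0 0 3;0 -0.02 0.03 0.023 0 0 3' 
python3 -c "
from h import *
st();c=cam('wrist');save(c,'w1.png');np.savez('w1.npz',**c)"
```

```text
time: 1.7
ee_pos: [539.5, -256.9, 239.7]
tcp_rot: [[-0.985, 0.171, 0.003], [0.171, 0.985, -0.002], [-0.003, -0.001, -1.0]]
ft_force: [-0.7, -0.4, 0.5]
gripper_width: 87.4
t 1.7 p [ 539.5 -256.9  239.7] q [-0.17  0.34 -0.07  0.   -1.16 -1.57] f [-0.7 -0.4  0.5] w 87.4
[[-0.985  0.171  0.003]
 [ 0.171  0.985 -0.002]
 [-0.003 -0.001 -1.   ]]
```

View pics/w1.png

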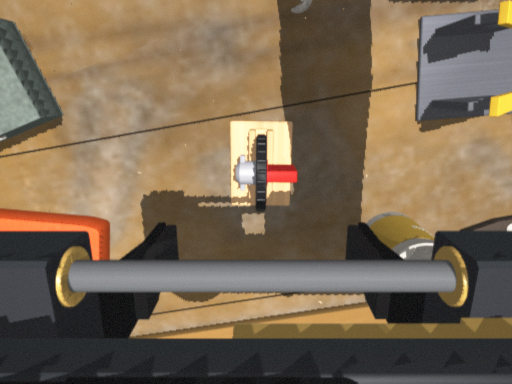

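```bash
python3 - <<'E'
from h import *
c=dict(np.load('w1.npz'))
im=c["color"].astype(int);g=im.max(2)
for r in (138,145,150,155,190,195,200,205):
    xs=[x for x in range(240,285) if g[r,x]<55];print(r,xs[0],xs[-1])
save(c,"w1z.png",(215,110,310,245),5)
s=manip.get_state()
for u,v,z in((261,172,84),(261,172,46),(261,137,46),(261,208,46),(261.5,137,60),(261.5,208,60)):print(u,v,z,onz(c,u,v,z).round(1))
m=cv2.inRange(cv2.cvtColor(c["color"],cv2.COLOR_RGB2HSV),(12,60,190),(28,170,255))
cols=np.where(m[118:200,225:300].sum(0)>255*15)[0]+225;print("rack cols",cols[0],cols[-1]);
E
```

```text
138 257 265
145 257 265
150 257 265
155 257 265
190 257 257
195 257 264Traceback (most recent call last):
  File "<stdin>", line 5, in <module>
IndexError: list index out of range
```

```bash
python3 - <<'E'
from h import *
c=dict(np.load('w1.npz'))
save(c,"w1z.png",(215,110,310,230),5)
s=manip.get_state();R=s["tcp_rot"]
for u,v,z in((261,172,84),(261,172,46),(261,137,46),(261,208,46),(261,137,60),(261,208,60)):
    p=onz(c,u,v,z);print(u,v,z,p.round(1),"in tool",(R.T@(p-s["ee_pos"])).round(1))
E
```

```text
261 172 84 [ 534.3 -257.8   84. ] in tool [  5.8  -0.7 156.6]
261 172 46 [ 542.9 -259.5   46. ] in tool [ -2.9  -0.8 194.6]
261 137 46 [ 508.2 -253.4   46. ] in tool [ 32.4  -0.8 194.5]
261 208 46 [ 580.9 -266.1   46. ] in tool [-41.4  -0.8 194.8]
261 137 60 [ 506.4 -253.1   60. ] in tool [ 34.2  -0.8 180.5]
261 208 60 [ 576.1 -265.3   60. ] in tool [-36.6  -0.8 180.8]
```

View pics/w1z.png

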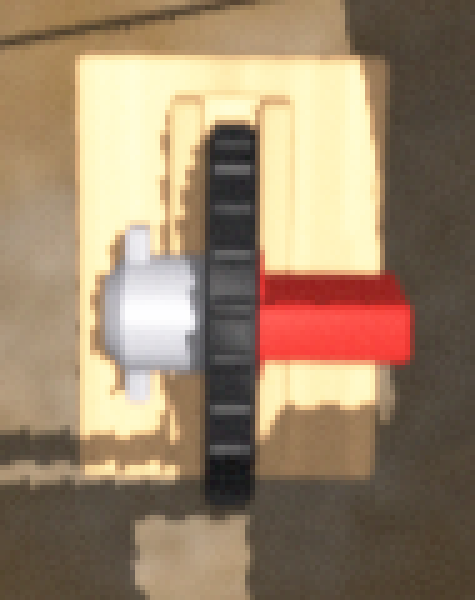

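```bash
python3 -m handwheel '0.2 -0.0034 -0.0008 0.04 0 0 0;0.4 -0.0034 -0.0008 0.08 0 0 0;0.5 -0.0034 -0.0008 0.12 0 0 0;0.5 -0.0034 -0.0008 0.145 0 0 0;0.5 -0.0034 -0.0008 0.154 0 0 0;0.5 -0.0034 -0.0008 0.154 0 0 0;0.5 -0.0034 -0.0008 0.154 0 0 0' 45
python3 -c "
from h import *
st();c=cam('wrist');save(c,'w2.png');c=cam('scene');save(c,'s3.png',(235,115,330,185),8)"
```

```text
time: 2.45
ee_pos: [544.4, -260.4, 88.7]
tcp_rot: [[-0.985, 0.173, 0.008], [0.173, 0.985, -0.003], [-0.008, -0.002, -1.0]]
ft_force: [-0.2, 0.2, 0.3]
gripper_width: 45.5
t 2.45 p [ 544.4 -260.4   88.7] q [-0.18  0.49 -0.24  0.   -0.83 -1.57] f [-0.2  0.2  0.3] w 45.5
[[-0.985  0.173  0.008]
 [ 0.173  0.985 -0.003]
 [-0.008 -0.002 -1.   ]]
```

View pics/w2.png

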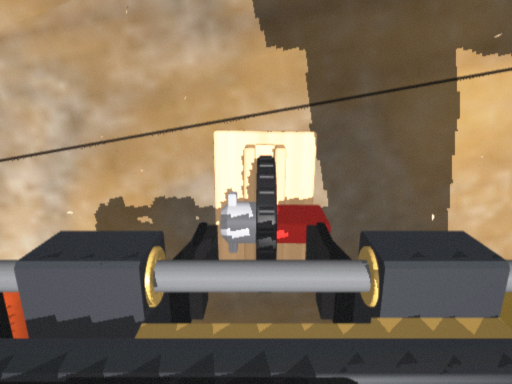

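View pics/s3.png

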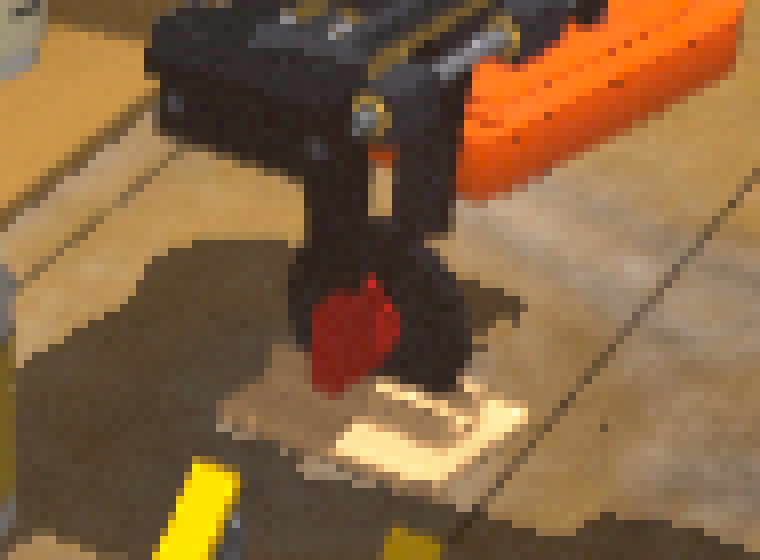

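```bash
python3 -m handwheel '0.5 0.002 0.002 0.003 0 0 0;0.5 0.002 0.002 0.003 0 0 0;0.5 0.002 0.002 0.003 0 0 0' 
python3 -c "
from h import *
st()"
```

```text
time: 2.85
ee_pos: [543.1, -257.7, 86.4]
tcp_rot: [[-0.985, 0.172, 0.009], [0.172, 0.985, -0.003], [-0.01, -0.002, -1.0]]
ft_force: [0.6, 0.4, -0.5]
gripper_width: 43.6
t 2.85 p [ 543.1 -257.7   86.4] q [-0.17  0.49 -0.25  0.   -0.82 -1.57] f [ 0.6  0.4 -0.5] w 43.6
[[-0.985  0.172  0.009]
 [ 0.172  0.985 -0.003]
 [-0.01  -0.002 -1.   ]]
```

```bash
python3 -m handwheel '0.8 0 0 0.001 0 0 0;1 0 0 0.001 0 0 0;1 0 0 0.001 0 0 0;1 0 0 0.001 0 0 0;1 0 0 0.001 0 0 0;1 0 0 0.001 0 0 0' 45
python3 -c "
from h import *
st();c=cam('wrist');save(c,'w3.png',(180,100,350,320),3)"
```

```text
time: 3.45
ee_pos: [543.0, -257.7, 85.3]
tcp_rot: [[-0.985, 0.172, 0.009], [0.172, 0.985, -0.003], [-0.01, -0.002, -1.0]]
ft_force: [-0.3, -0.5, -0.7]
gripper_width: 9.5
t 3.45 p [ 543.  -257.7   85.3] q [-0.17  0.49 -0.25  0.   -0.82 -1.57] f [-0.3 -0.5 -0.7] w 9.5
[[-0.985  0.172  0.009]
 [ 0.172  0.985 -0.003]
 [-0.01  -0.002 -1.   ]]
```

View pics/w3.png

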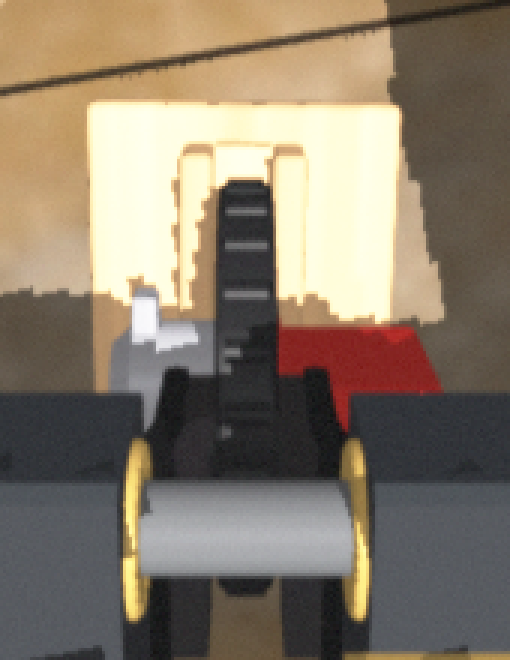

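```bash
python3 -m handwheel '1 0 0 -0.03 0 0 0;1 0 0 -0.07 0 0 0;1 0 0 -0.11 0 0 0;1 0 0 -0.14 0 0 0;1 0 0 -0.15 0 0 0;1 0 0 -0.15 0 0 0'
python3 -c "
from h import *
st();t=cam('top');save(t,'t3.png',(225,180,285,245),10);s=cam('scene');save(s,'s4.png',(235,165,300,235),8);np.savez('t3.npz',**t);np.savez('s4.npz',**s)"
```

```text
time: 4.1
ee_pos: [541.8, -257.1, 235.9]
tcp_rot: [[-0.985, 0.173, 0.011], [0.173, 0.985, -0.003], [-0.012, -0.001, -1.0]]
ft_force: [-1.0, -0.6, -2.6]
gripper_width: 10.1
t 4.1 p [ 541.8 -257.1  235.9] q [-0.17  0.34 -0.07  0.   -1.14 -1.57] f [-1.  -0.6 -2.6] w 10.1
[[-0.985  0.173  0.011]
 [ 0.173  0.985 -0.003]
 [-0.012 -0.001 -1.   ]]
```

View pics/t3.png

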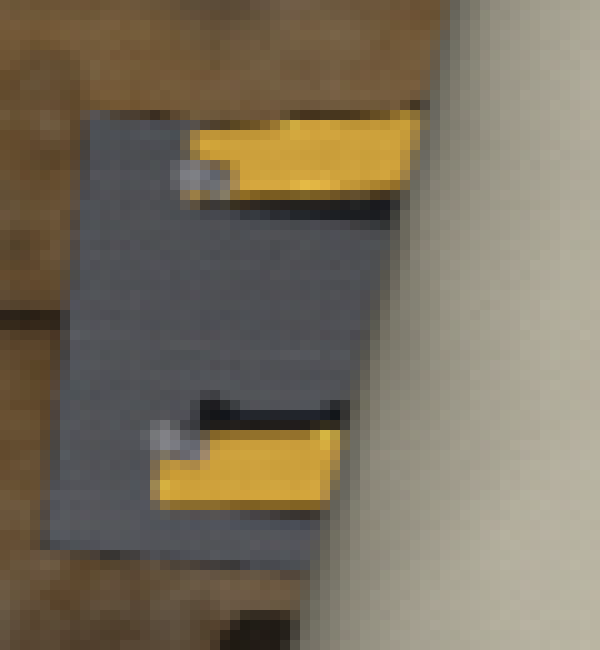

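View pics/s4.png

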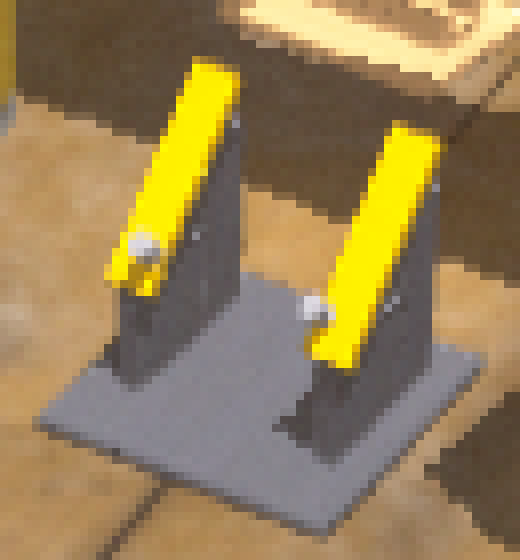

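```bash
python3 - <<'E'
from h import *
np.set_printoptions(precision=1,suppress=True)
t=dict(np.load('t3.npz'));s=dict(np.load('s4.npz'))
zu,zl=97.1,44.8
T={'f_u':[(270.2,190.3),(270.2,198.5)],'f_l':[(243.5,192.3),(243.5,200)],'n_u':[(266.5,222.5),(266.5,230)],'n_l':[(239.7,224.5),(239.7,230.3)]}
f=lambda a,b:(235+a/8-.5,165+b/8-.5)
S={'f_u':[f(195,60),f(242,72)],'f_l':[f(107,278),f(155,293)],'n_u':[f(395,124),f(443,136)],'n_l':[f(307,352),f(355,368)]}
A=[]
for k in T:
    z=zu if k[2]=='u' else zl
    a=[onz(t,*p,z) for p in T[k]];b=[onz(s,*p,z) for p in S[k]]
    tr=[tri(ray(t,*p),ray(s,*q)) for p,q in zip(T[k],S[k])]
    print(k,"top",*a,"scene",*b,"tri",*[x[0] for x in tr],[round(x[1],1) for x in tr])
    A.append([np.mean(a,0),np.mean(b,0)])
A=np.array(A)
for j in (0,1):
    u=(A[0,j]+A[2,j])/2;l=(A[1,j]+A[3,j])/2;print("mid up",u,"mid low",l,"rails origin",u+(l-u)*32/74, "ang x",np.degrees(np.arctan2(*(A[0,j]+A[1,j]-A[2,j]-A[3,j])[[1,0]])),"sep",np.linalg.norm((A[0,j]-A[2,j])))
# pins: tops 12 mm above rails plane. pin top at seat coords (±30,29,+7)
E
```

```text
f_u top [519.7 -65.   97.1] [501.6 -64.9  97.1] scene [516.4 -57.2  97.1] [500.3 -57.5  97.1] tri [520.5 -65.3  91.8] [503.1 -65.   92.2] [np.float64(0.3), np.float64(1.4)]
f_l top [524.   -7.   44.8] [506.3  -7.1  44.8] scene [520.5  -6.4  44.8] [503.7  -6.   44.8] tri [522.8  -7.6  43.7] [505.6  -7.5  43.5] [np.float64(2.9), np.float64(1.9)]
n_u top [449.5 -56.8  97.1] [433.4 -56.8  97.1] scene [446.3 -51.3  97.1] [430.8 -51.7  97.1] tri [449.3 -57.2  93.1] [433.3 -57.1  93.5] [np.float64(1.3), np.float64(0.9)]
n_l top [450.5   1.   44.8] [437.5   0.9  44.8] scene [449.6   0.6  44.8] [433.6   1.4  44.8] tri [450.    0.9  44.9] [435.9   0.4  43.7] [np.float64(1.0), np.float64(3.5)]
mid up [476.1 -60.9  97.1] mid low [479.5  -3.   44.8] rails origin [477.6 -35.9  74.5] ang x -6.603762572315165 sep 69.69597308243843
mid up [473.4 -54.4  97.1] mid low [476.8  -2.6  44.8] rails origin [474.9 -32.   74.5] ang x -5.280772520395261 sep 70.0587339087096
```

```bash
cat >> h.py <<'E'
a=np.radians(-5.2);Zr=Ro.from_euler('z',a).as_matrix()
SX=Zr@[1,0,0];SY=Zr@np.array([0,1,-1])/2**.5;SZ=Zr@np.array([0,1,1])/2**.5
SEAT=np.array([477.3,-28.7,78.])
RG=np.stack([-SX,SZ,SY],1)
E
python3 -c "
from h import *
print(RG)
need(SEAT-44.3*SY+70*SZ,RG);need(SEAT-44.3*SY+1.5*SZ,RG)
print(SEAT-44.3*SY+70*SZ)"
```

```text
[[-0.9958844   0.06408691  0.06408691]
 [ 0.09063258  0.70419661  0.70419661]
 [-0.          0.70710678 -0.70710678]]
t 4.2 shift m [0.1035 0.2318 0.0734] rot [-45.01   2.17  -4.37] rows>= 6.0
t 4.2 shift m [0.0998 0.1835 0.1218] rot [-45.01   2.17  -4.37] rows>= 6.0
[478.94703364 -10.60214708 158.82230509]
```

```bash
python3 -m handwheel '1 0.01 0.02 0 -4 0 0;1 0.02 0.05 0 -10 0.5 -1;1 0.035 0.085 0 -17 0.8 -2;1 0.05 0.12 0.01 -24 1.2 -2.5;1 0.07 0.15 0.02 -31 1.6 -3;1 0.085 0.18 0.035 -38 2 -3.5;1 0.095 0.21 0.055 -43 2.1 -4;1 0.102 0.23 0.072 -45 2.2 -4.4;1 0.1035 0.232 0.0734 -45 2.2 -4.4;1 0.1035 0.232 0.0734 -45 2.2 -4.4'
python3 -c "
from h import *
st();need(SEAT-44.3*SY+70*SZ,RG);c=cam('wrist');save(c,'w4.png');np.savez('w4.npz',**c);s=cam('scene');save(s,'s5.png',(200,80,340,240),4);np.savez('s5.npz',**s)"
```

```text
time: 5.2
ee_pos: [478.3, -10.7, 157.2]
tcp_rot: [[-0.996, 0.066, 0.061], [0.09, 0.705, 0.703], [0.004, 0.706, -0.708]]
ft_force: [0.0, -0.3, -1.2]
gripper_width: 9.5
t 5.2 p [478.3 -10.7 157.2] q [-0.22  0.37 -0.2  -0.83 -1.26 -1.07] f [ 0.  -0.3 -1.2] w 9.5
[[-0.996  0.066  0.061]
 [ 0.09   0.705  0.703]
 [ 0.004  0.706 -0.708]]
t 5.2 shift m [-0.0006  0.0012 -0.001 ] rot [-0.1  -0.19 -0.12] rows>= 1.0
```

View pics/w4.png

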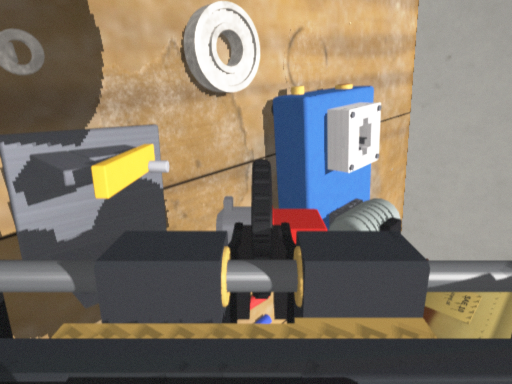

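View pics/s5.png

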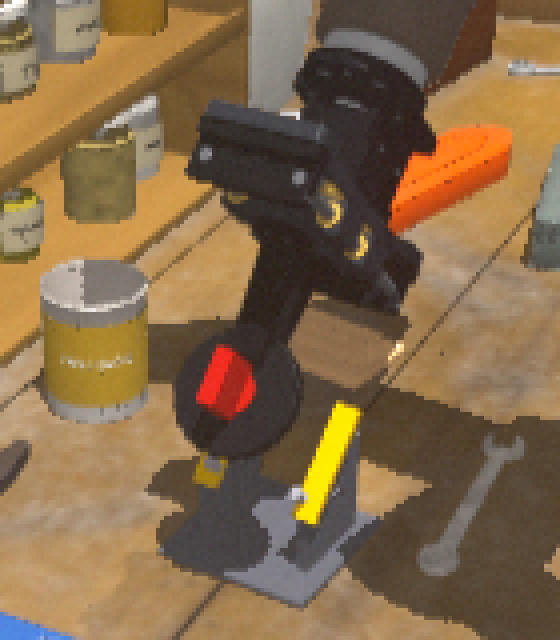

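```bash
python3 - <<'E'
from h import *
c=dict(np.load('w4.npz'))
S=lambda x,y,z:SEAT+x*SX+y*SY+z*SZ
for n,p in (("pintop",(-30,29,7)),("pinbase",(-30,29,-5)),("r in up",(-27,-32,-5)),("r out up",(-43,-32,-5)),("r in low",(-27,42,-5)),("r out low",(-43,42,-5))):print(n,proj(c,S(*p)).round(1))
s=dict(np.load('s5.npz'))
for n,p in (("pintop",(-30,29,7)),("pinbase",(-30,29,-5)),("r in up",(-27,-32,-5)),("r out up",(-43,-32,-5)),("r in low",(-27,42,-5)),("r out low",(-43,42,-5))):print(n,proj(s,S(*p)).round(1),((proj(s,S(*p))+.5-[200,80])*4).round())
save(c,"w4z.png",(80,130,190,210),7)
E
```

```text
pintop [166.2 165.2]
pinbase [147.7 165.2]
r in up [106.9 197.2]
r out up [102.7 164.2]
r in low [154.2 165.7]
r out low [152.2 142.3]
pintop [273.2 202.1] [295. 491.]
pinbase [274.9 203.4] [302. 495.]
r in up [283.4 179.6] [335. 401.]
r out up [289.2 181.5] [359. 408.]
r in low [271.8 208. ] [289. 514.]
r out low [277.6 210.1] [312. 522.]
```

View pics/w4z.png

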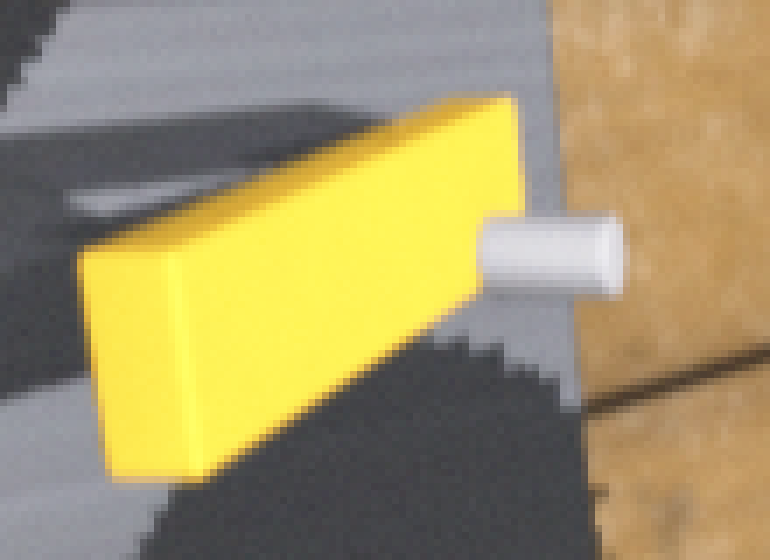

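```bash
sed -i 's/^RG=/SEAT=SEAT+1.2*SZ+0.4*SX\nRG=/' h.py
python3 -c "
from h import *
need(SEAT-44.3*SY+10*SZ,RG);need(SEAT-44.3*SY+1.5*SZ,RG)"
```

```text
t 5.3 shift m [ 0.0004 -0.0586  0.0006] rot [-0.11  0.    0.06] rows>= 2.0
t 5.3 shift m [ 0.0004 -0.0671  0.0006] rot [-0.11  0.    0.06] rows>= 2.0
```

```bash
python3 -m handwheel '1 0 -0.02 0 0 0 0;1 0 -0.04 0.0005 0 0 0;1 0 -0.053 0.0005 0 0 0;1 0 -0.06 0.0005 0 0 0;1 0 -0.064 0.0005 0 0 0;1 0 -0.066 0.0005 0 0 0;1 0 -0.067 0.0005 0 0 0;1 0 -0.067 0.0005 0 0 0'
python3 -c "
from h import *
st();need(SEAT-44.3*SY+1.5*SZ,RG);c=cam('wrist');save(c,'w5.png');s=cam('scene');save(s,'s6.png',(200,110,340,240),5);np.savez('s6.npz',**s);np.savez('w5.npz',**c)"
```

```text
time: 6.1
ee_pos: [475.6, -57.9, 111.7]
tcp_rot: [[-0.996, 0.062, 0.064], [0.09, 0.706, 0.703], [-0.001, 0.706, -0.709]]
ft_force: [0.2, 0.5, -2.1]
gripper_width: 9.7
t 6.1 p [475.6 -57.9 111.7] q [-0.31  0.46 -0.2  -0.81 -1.25 -0.95] f [ 0.2  0.5 -2.1] w 9.7
[[-0.996  0.062  0.064]
 [ 0.09   0.706  0.703]
 [-0.001  0.706 -0.709]]
t 6.1 shift m [ 0.0005 -0.0004  0.0002] rot [-0.12  0.02  0.1 ] rows>= 1.0
```

View pics/w5.png

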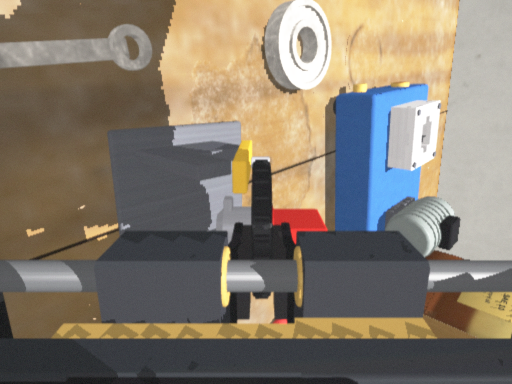

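View pics/s6.png

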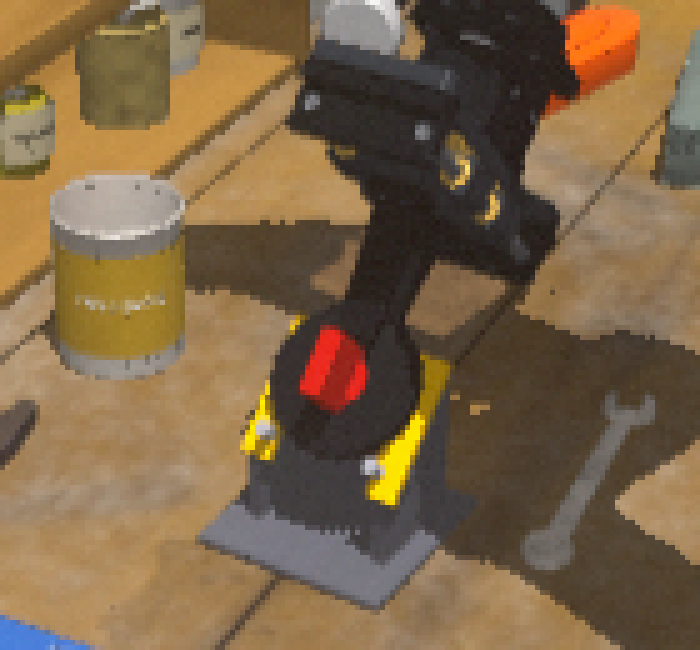

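```bash
python3 -m handwheel '1 0 -0.0012 0 0 0 0;1 0 -0.0016 0 0 0 0;1 0 -0.0016 0 0 0 0'
python3 -c "
from h import *
st();c=cam('wrist');save(c,'w6.png',(215,120,310,220),7)"
```

```text
time: 6.5
ee_pos: [475.5, -58.9, 110.6]
tcp_rot: [[-0.996, 0.062, 0.064], [0.089, 0.706, 0.703], [-0.002, 0.706, -0.709]]
ft_force: [0.4, -0.1, -2.0]
gripper_width: 9.5
t 6.5 p [475.5 -58.9 110.6] q [-0.31  0.47 -0.2  -0.81 -1.25 -0.94] f [ 0.4 -0.1 -2. ] w 9.5
[[-0.996  0.062  0.064]
 [ 0.089  0.706  0.703]
 [-0.002  0.706 -0.709]]
```

View pics/w6.png

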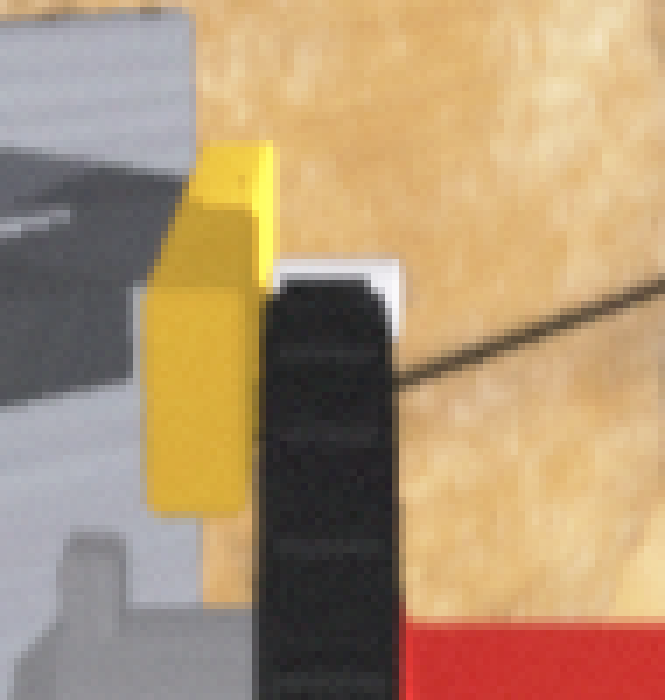

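```bash
python3 -m handwheel '1 0 -0.001 0 0 0 0;1 0 -0.001 0 0 0 0;0.8 0 -0.001 0 0 0 0;0.55 0 -0.001 0 0 0 0;0.55 0 -0.001 0 0 0 0;0.55 0 -0.001 0 0 0 0;0.55 0 -0.001 0 0 0 0'
python3 -c "
from h import *
st();c=cam('wrist');save(c,'w7.png',(180,100,350,320),3);s=cam('scene');save(s,'s7.png',(220,150,310,240),7)"
```

```text
time: 7.25
ee_pos: [475.4, -59.7, 109.9]
tcp_rot: [[-0.996, 0.062, 0.064], [0.09, 0.706, 0.703], [-0.001, 0.706, -0.709]]
ft_force: [-0.6, -0.5, -0.3]
gripper_width: 37.0
t 7.25 p [475.4 -59.7 109.9] q [-0.31  0.47 -0.2  -0.81 -1.25 -0.94] f [-0.6 -0.5 -0.3] w 37.0
[[-0.996  0.062  0.064]
 [ 0.09   0.706  0.703]
 [-0.001  0.706 -0.709]]
```

View pics/w7.png

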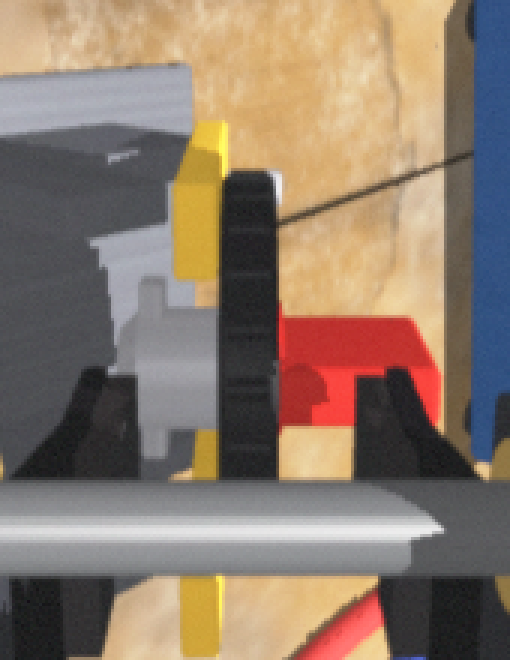

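View pics/s7.png

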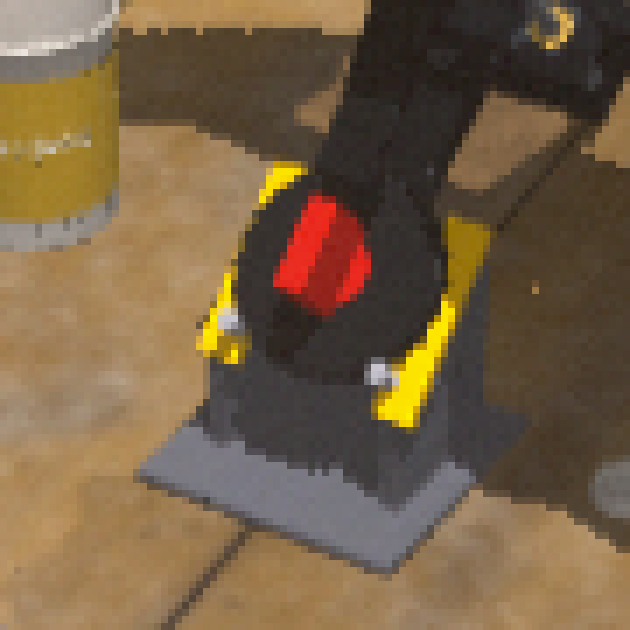

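```bash
cat >> h.py <<'E'
RB=np.stack([-SY,-SX,-SZ],1)
E
python3 -m handwheel '0.55 0 0 -0.02 0 0 0;0.5 0 0 -0.05 0 0 0;0.5 0 0 -0.08 0 0 0;0.5 0.01 0.03 -0.1 0 0 0;0.5 0.01 0.06 -0.12 0 0 0'
python3 -c "
from h import *
st();need(SEAT+100*SZ+[0,0,40],RB);need(SEAT+27*SZ,RB);t=cam('top');print('tin',onz(t,296,133,94))"
```

```text
time: 7.85
ee_pos: [460.5, -101.1, 237.8]
tcp_rot: [[-0.996, 0.065, 0.064], [0.091, 0.705, 0.703], [0.001, 0.706, -0.708]]
ft_force: [0.5, -0.1, -0.0]
gripper_width: 43.6
t 7.85 p [ 460.5 -101.1  237.8] q [-0.38  0.31 -0.07 -0.75 -1.5  -1.1 ] f [ 0.5 -0.1 -0. ] w 43.6
[[-0.996  0.065  0.064]
 [ 0.091  0.705  0.703]
 [ 0.001  0.706 -0.708]]
t 7.85 shift m [-0.0105  0.0687  0.1367] rot [ 69.27  69.18 -69.35] rows>= 14.0
t 7.85 shift m [-0.0107 -0.0325  0.1651] rot [ 69.27  69.18 -69.35] rows>= 14.0
tin [ 650.32214593 -123.20542648   94.        ]
```

```bash
python3 -m handwheel '0.5 0 0.006 0.01 4.9 4.9 -4.9;0.5 -0.001 0.012 0.02 9.8 9.8 -9.8;0.5 -0.002 0.018 0.03 14.7 14.7 -14.7;0.5 -0.003 0.024 0.04 19.6 19.6 -19.6;0.5 -0.004 0.03 0.05 24.5 24.5 -24.5;0.5 -0.005 0.036 0.06 29.4 29.4 -29.4;0.5 -0.006 0.042 0.07 34.3 34.3 -34.3'
python3 -c "
from h import *
st();need(SEAT+100*SZ+[0,0,40],RB)"
```

```text
time: 8.6
ee_pos: [476.7, -22.3, 224.2]
tcp_rot: [[-0.732, -0.602, -0.32], [-0.642, 0.766, 0.027], [0.229, 0.226, -0.947]]
ft_force: [-0.1, -0.1, 0.0]
gripper_width: 43.8
t 8.6 p [476.7 -22.3 224.2] q [ 0.23  0.32 -0.14 -0.1  -1.43 -1.08] f [-0.1 -0.1  0. ] w 43.8
[[-0.732 -0.602 -0.32 ]
 [-0.642  0.766  0.027]
 [ 0.229  0.226 -0.947]]
t 8.6 shift m [-0.0551  0.0374  0.0322] rot [ 34.01  34.82 -35.05] rows>= 7.0
```

```bash
python3 -m handwheel '0.5 -0.008 0.005 0.005 4.8 4.9 -4.9;0.5 -0.015 0.01 0.01 9.7 9.8 -9.8;0.5 -0.023 0.016 0.014 14.6 14.7 -14.7;0.5 -0.031 0.021 0.018 19.4 19.6 -19.6;0.5 -0.04 0.027 0.023 24.3 24.5 -24.5;0.5 -0.047 0.032 0.028 29.2 29.4 -29.6;0.5 -0.055 0.0374 0.032 34 34.8 -35;0.5 -0.055 0.0374 0.032 34 34.8 -35'
python3 -c "
from h import *
st();need(SEAT+100*SZ+[0,0,40],RB);c=cam('wrist');save(c,'w8.png');np.savez('w8.npz',**c)"
```

```text
time: 9.4
ee_pos: [482.9, 43.6, 188.0]
tcp_rot: [[-0.057, -0.996, -0.063], [-0.701, 0.085, -0.708], [0.711, 0.004, -0.704]]
ft_force: [-0.1, -0.4, -0.1]
gripper_width: 43.3
t 9.4 p [482.9  43.6 188. ] q [ 0.71  0.41 -0.52  0.54 -1.31 -1.12] f [-0.1 -0.4 -0.1] w 43.3
[[-0.057 -0.996 -0.063]
 [-0.701  0.085 -0.708]
 [ 0.711  0.004 -0.704]]
t 9.4 shift m [ 0.0018 -0.0013 -0.0004] rot [-0.07 -0.28  0.38] rows>= 1.0
```

View pics/w8.png

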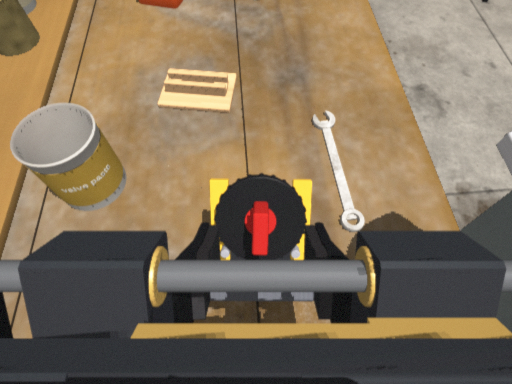

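```bash
python3 - <<'E'
from h import *
c=dict(np.load('w8.npz'));s=manip.get_state()
save(c,"w8z.png",(205,165,320,270),6)
S=lambda x,y,z:SEAT+x*SX+y*SY+z*SZ
hsv=cv2.cvtColor(c["color"],cv2.COLOR_RGB2HSV)
m=cv2.inRange(hsv,(0,150,190),(6,255,255))|cv2.inRange(hsv,(174,150,190),(180,255,255))
for r in range(198,260,5):
    xs=np.where(m[r,240:285])[0]+240
    if len(xs):print(r,xs[0],xs[-1],(xs[0]+xs[-1])/2)
for p in ((-6,-17,35),(6,-17,35),(-6,17,35),(6,17,35),(0,-38,0),(-38,0,0),(38,0,0)):print(p,proj(c,S(*p)).round(1))
def onplane(u,v,z):
    o,d=ray(c,u,v);q=o+d*((SEAT+z*SZ-o)@SZ)/(d@SZ)-SEAT;return np.round([q@SX,q@SY],1)
print(onplane(261,228,35),"disc", [onplane(u,222,5) for u in (215.5,306)])
E
```

```text
203 256 265 260.5
208 256 267 261.5
213 247 273 260.0
218 245 275 260.0
223 254 275 264.5
228 253 273 263.0
233 253 268 260.5
238 253 267 260.0
243 253 267 260.0
248 253 266 259.5
253 254 266 260.0
(-6, -17, 35) [267.7 214.1]
(6, -17, 35) [251.3 214. ]
(-6, 17, 35) [267.2 256.4]
(6, 17, 35) [251.4 256.3]
(0, -38, 0) [259.9 175.2]
(-38, 0, 0) [304.7 219.4]
(38, 0, 0) [214.6 218.8]
[-1.2 -6. ] disc [array([36.6,  0.9]), array([-38.5,   0.5])]
```

View pics/w8z.png

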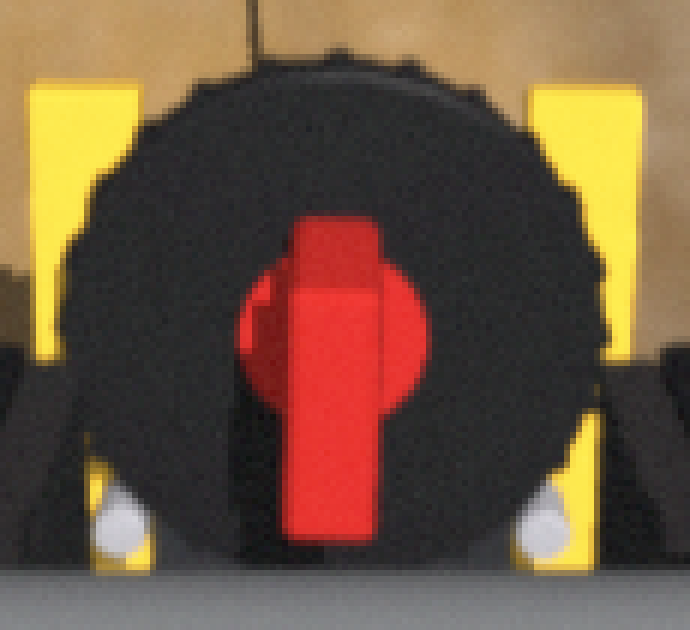

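```bash
python3 -c "
from h import *
need(SEAT-.3*SX-.5*SY+30*SZ,RB)"
```

```text
t 9.45 shift m [-0.027  -0.0008  0.098 ] rot [ 0.02 -0.12  0.17] rows>= 3.0
```

```bash
python3 -m handwheel '0.5 -0.027 -0.0008 0.025 0 0 0;0.5 -0.027 -0.0008 0.05 0 0 0;0.5 -0.027 -0.0008 0.075 0 0 0;0.5 -0.027 -0.0008 0.092 0 0 0;0.5 -0.027 -0.0008 0.098 0 0 0;0.5 -0.027 -0.0008 0.098 0 0 0;0.5 -0.027 -0.0008 0.098 0 0 0'
python3 -c "
from h import *
st();need(SEAT-.3*SX-.5*SY+30*SZ,RB);c=cam('wrist');save(c,'w9.png');s=cam('scene');save(s,'s9.png',(200,90,340,240),4)"
```

```text
time: 10.15
ee_pos: [480.3, -6.7, 101.1]
tcp_rot: [[-0.063, -0.996, -0.064], [-0.704, 0.09, -0.705], [0.708, 0.0, -0.707]]
ft_force: [-0.5, 0.6, -0.0]
gripper_width: 43.6
t 10.15 p [480.3  -6.7 101.1] q [ 0.61  0.5  -0.68  0.66 -1.07 -1.23] f [-0.5  0.6 -0. ] w 43.6
[[-0.063 -0.996 -0.064]
 [-0.704  0.09  -0.705]
 [ 0.708  0.    -0.707]]
t 10.15 shift m [-0.0001  0.0009  0.0009] rot [-0.03 -0.03  0.06] rows>= 1.0
```

View pics/w9.png

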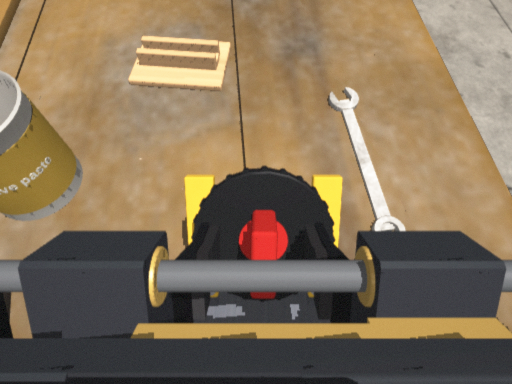

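View pics/s9.png

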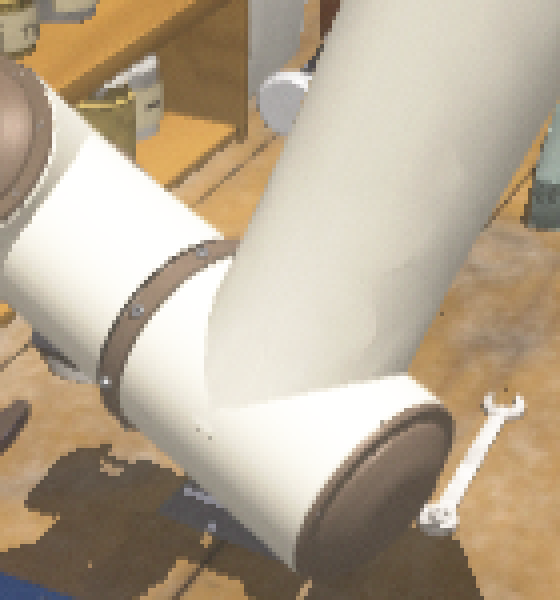

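```bash
python3 -m handwheel '0.7 0 0.0006 0.0008 0 0 0;0.85 0 0.0006 0.0008 0 0 0;1 0 0.0006 0.0008 0 0 0;1 0 0.0006 0.0008 0 0 0;1 0 0.0006 0.0008 0 0 0;1 0 0.0006 0.0008 0 0 0' 50
python3 -c "
from h import *
st();need(SEAT-.3*SX-.5*SY+30*SZ,RB);c=cam('wrist');save(c,'w10.png')"
```

```text
time: 10.85
ee_pos: [479.6, -6.8, 100.5]
tcp_rot: [[-0.062, -0.996, -0.063], [-0.704, 0.089, -0.705], [0.707, 0.0, -0.707]]
ft_force: [-0.4, -0.1, 1.1]
gripper_width: 11.3
t 10.85 p [479.6  -6.8 100.5] q [ 0.61  0.5  -0.69  0.67 -1.07 -1.23] f [-0.4 -0.1  1.1] w 11.3
[[-0.062 -0.996 -0.063]
 [-0.704  0.089 -0.705]
 [ 0.707  0.    -0.707]]
t 10.85 shift m [0.0001 0.0002 0.0003] rot [-0.07 -0.03  0.1 ] rows>= 1.0
```

View pics/w10.png

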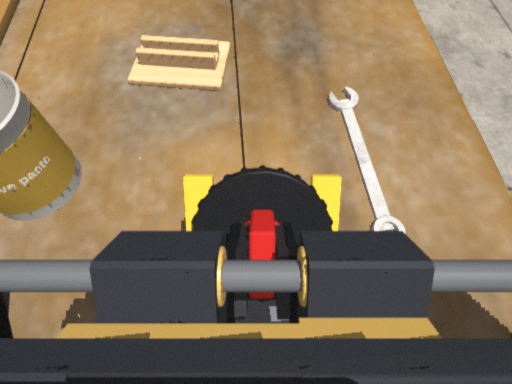

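```bash
python3 -m handwheel '1 0 0 -0.01 0 0 0;1 0 0 -0.03 0 0 0;1 0 0 -0.06 0 0 0;1 0 0 -0.09 0 0 0;1 0 0 -0.12 0 0 0;1 0 0 -0.13 0 0 0'
python3 -c "
from h import *
st();need([470,316,250],down(180))"
```

```text
time: 11.5
ee_pos: [489.1, 87.9, 194.0]
tcp_rot: [[-0.063, -0.996, -0.058], [-0.707, 0.086, -0.702], [0.704, -0.003, -0.71]]
ft_force: [0.9, 0.3, -2.2]
gripper_width: 11.8
t 11.5 p [489.1  87.9 194. ] q [ 0.76  0.43 -0.44  0.5  -1.36 -1.13] f [ 0.9  0.3 -2.2] w 11.8
[[-0.063 -0.996 -0.058]
 [-0.707  0.086 -0.702]
 [ 0.704 -0.003 -0.71 ]]
t 11.5 shift m [-0.1207  0.0384 -0.1987] rot [  1.76 -44.74  -4.75] rows>= 6.0
```

```bash
python3 -m handwheel '1 -0.01 0.004 -0.03 0.2 -5 -0.5;1 -0.025 0.009 -0.06 0.4 -11 -1;1 -0.04 0.014 -0.09 0.6 -17 -1.6;1 -0.06 0.02 -0.12 0.9 -23 -2.4;1 -0.08 0.027 -0.15 1.2 -30 -3.2;1 -0.1 0.032 -0.18 1.5 -37 -4;1 -0.115 0.037 -0.195 1.7 -43 -4.6;1 -0.1207 0.0384 -0.1987 1.8 -44.7 -4.8;1 -0.1207 0.0384 -0.1987 1.8 -44.7 -4.8;1 -0.1207 0.0384 -0.1987 1.8 -44.7 -4.8'
python3 -c "
from h import *
st();c=cam('wrist');save(c,'w11.png');np.savez('w11.npz',**c);s=cam('scene');save(s,'s11.png',(80,90,320,320),3);np.savez('s11.npz',**s)"
```

```text
time: 12.5
ee_pos: [469.5, 314.8, 248.7]
tcp_rot: [[0.001, -1.0, -0.002], [-1.0, -0.001, -0.004], [0.004, 0.002, -1.0]]
ft_force: [0.3, 0.1, -1.8]
gripper_width: 11.5
t 12.5 p [469.5 314.8 248.7] q [ 0.88  0.28 -0.13  0.   -1.17 -0.88] f [ 0.3  0.1 -1.8] w 11.5
[[ 0.001 -1.    -0.002]
 [-1.    -0.001 -0.004]
 [ 0.004  0.002 -1.   ]]
```

View pics/w11.png

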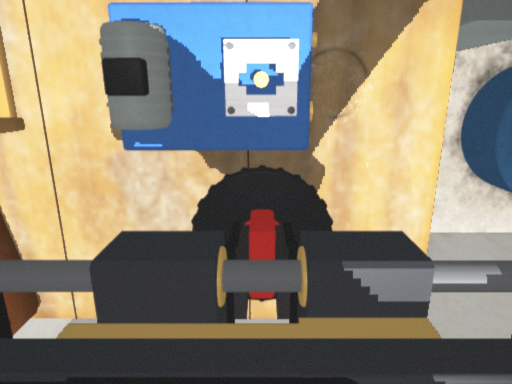

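View pics/s11.png

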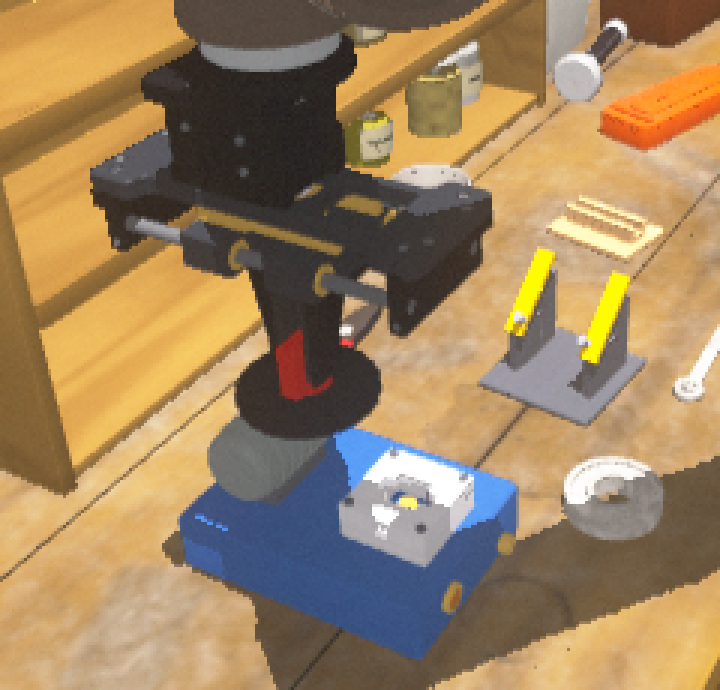

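```bash
python3 - <<'E'
from h import *
c=dict(np.load('w11.npz'));save(c,"w11z.png",(215,30,310,125),7)
c=c;im=c["color"]
g=cv2.cvtColor(im,cv2.COLOR_RGB2HSV);m=((g[...,1]<45)&(g[...,2]>130)).astype(np.uint8)*255
z=np.zeros_like(m);z[30:125,215:306]=m[30:125,215:306]
cs,_=cv2.findContours(z,cv2.RETR_EXTERNAL,cv2.CHAIN_APPROX_NONE);k=max(cs,key=cv2.contourArea);print(cv2.minAreaRect(k),cv2.boundingRect(k))
E
```

```text
((260.5, 77.5), (77.0, 75.0), 90.0) (223, 39, 76, 78)
```

View pics/w11z.png

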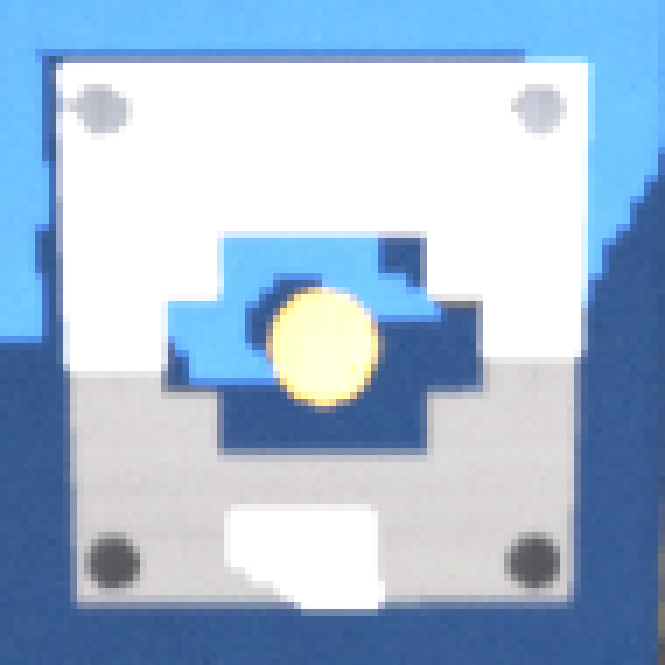

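```bash
python3 - <<'E'
from h import *
np.set_printoptions(precision=1,suppress=True)
c=dict(np.load('w11.npz'))
f=lambda a,b:(215+a/7-.5,30+b/7-.5)
for pts in ([(57,58),(592,60),(573,605),(78,606)],[(219,235),(427,235),(427,453),(219,453)]):
    w=np.array([onz(c,*f(*p),76) for p in pts]);print(w.tolist() and w,w.mean(0),np.linalg.norm(w-np.roll(w,1,0),axis=1))
s=manip.get_state()
# disc of held cap: predicted upper rim columns at tool z=30, edge far
for p in ((0,38,25),(0,-38,25),(38,0,25)): 
    print(proj(c,s["ee_pos"]+s["tcp_rot"]@np.array(p)))
im=c["color"].max(2).astype(int)
save(c,"w11d.png",(180,150,345,270),4)
E
```

```text
[[502.4 193.6  76. ]
 [436.9 193.8  76. ]
 [437.4 259.2  76. ]
 [501.7 259.3  76. ]] [469.6 226.5  76. ] [65.8 65.5 65.4 64.2]
[[482.8 214.   76. ]
 [456.9 214.   76. ]
 [456.6 240.2  76. ]
 [483.1 240.2  76. ]] [469.9 227.1  76. ] [26.2 25.9 26.2 26.6]
[331.8 239.1]
[189.7 239.3]
[260.6 169.7]
```

View pics/w11d.png

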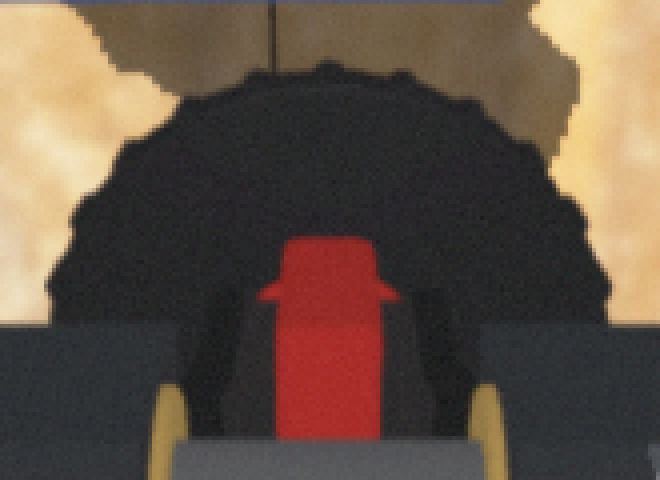

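```bash
python3 - <<'E'
from h import *
from scipy.optimize import least_squares
c=dict(np.load('w11.npz'));M=np.linalg.inv(c["mount"])
def pr(p):
    q=M@np.append(p,1.);return np.array([c["cx"]-c["fx"]*q[0]/q[2],c["cy"]+c["fy"]*q[1]/q[2]])
th=np.radians(np.arange(0,360,1))
def feat(v):
    x,y,z=v
    P=[];
    for h in(-5,5):
        P+= [pr((x+38*np.cos(t),y+38*np.sin(t),z+h)) for t in th]
    P=np.array(P)
    t1=pr((x+17,y,z-35));b=pr((x+17,y,z-5))
    return np.array([P[:,0].min(),P[:,0].max(),P[:,1].min(),t1[1],b[1],t1[0]])
obs=np.array([180+48/4-.5,180+610/4-.5,150+65/4-.5,150+325/4-.5,150+237/4-.5,180+329/4-.5])
print(feat((0,0,30)).round(1),obs)
r=least_squares(lambda v:feat(v)-obs,(0,0,30));print(r.x,r.fun)
E
```

```text
[190.1 332.4 164.8 230.5 208.2 261.1] [191.5  332.   165.75 230.75 208.75 261.75]
[-0.9743447   0.26490432 32.05012784] [-0.01742144  0.02606604  0.06298147 -0.01317714 -0.04594735 -0.00710663]
```

```bash
python3 -c "
from h import *
need([470,225.8,145],down(180))"
python3 -m handwheel '1 0.025 0 0.01 0 0 0;1 0.055 0 0.03 0 0 0;1 0.08 0 0.06 0 0 0;1 0.0885 -0.0005 0.085 0 -0.2 0;1 0.0885 -0.0005 0.1 0 -0.2 0;1 0.0885 -0.0005 0.104 0 -0.2 0;1 0.0885 -0.0005 0.104 0 -0.2 0;1 0.0885 -0.0005 0.104 0 -0.2 0'
python3 -c "
from h import *
st();need([470,225.8,145],down(180))
c=cam('scene');save(c,'s12.png',(150,150,290,310),4);np.savez('s12.npz',**c);c=cam('top');save(c,'t12.png',(100,140,200,260),5);c=cam('wrist');save(c,'w12.png')"
```

```text
t 12.6 shift m [ 0.089  -0.0003  0.1042] rot [ 0.08 -0.2   0.04] rows>= 3.0
time: 13.4
ee_pos: [470.9, 226.8, 146.0]
tcp_rot: [[0.001, -1.0, -0.0], [-1.0, -0.001, 0.0], [-0.0, 0.0, -1.0]]
ft_force: [0.7, -0.1, -2.5]
gripper_width: 11.4
t 13.4 p [470.9 226.8 146. ] q [ 0.76  0.31 -0.38 -0.   -0.89 -0.76] f [ 0.7 -0.1 -2.5] w 11.4
[[ 0.001 -1.    -0.   ]
 [-1.    -0.001  0.   ]
 [-0.     0.    -1.   ]]
t 13.4 shift m [0.001  0.0009 0.001 ] rot [0.   0.03 0.08] rows>= 1.0
```

View pics/s12.png

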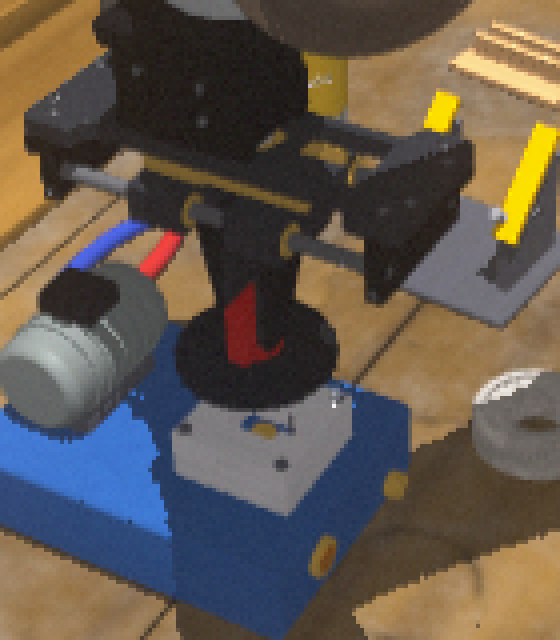

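View pics/w12.png

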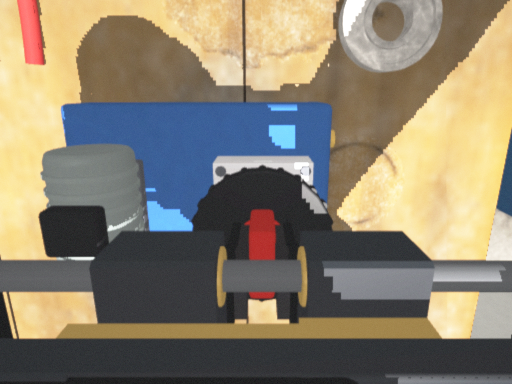

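```bash
python3 - <<'E'
from h import *
c=cam("wrist");im=c["color"];save(c,"w12z.png",(205,145,325,185),6)
for p in ((213.5,157.5),(312.5,157.5)):print(onz(c,*p,76))
E
```

```text
[501.00527654 191.50968143  76.        ]
[438.23084749 191.48718636  76.        ]
```

View pics/w12z.png

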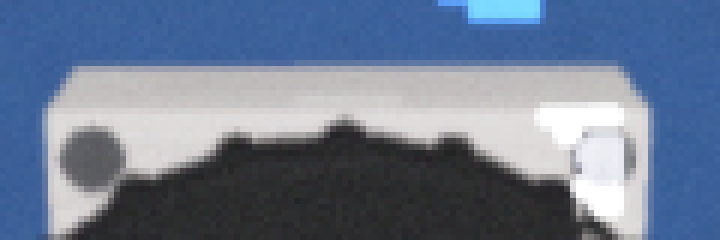

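```bash
python3 -m handwheel '1 0.001 0.0009 0.004 0 0 0;1 0.001 0.0009 0.009 0 0 0;1 0.001 0.0009 0.013 0 0 0;1 0.001 0.0009 0.017 0 0 0;1 0.001 0.0009 0.021 0 0 0;1 0.001 0.0009 0.021 0 0 0'
python3 -c "
from h import *
st();need([470,225.8,124],down(180))
c=cam('scene');save(c,'s13.png',(150,150,290,310),4)"
```

```text
time: 14.2
ee_pos: [469.3, 225.5, 124.2]
tcp_rot: [[0.001, -1.0, -0.001], [-1.0, -0.001, -0.0], [0.0, 0.001, -1.0]]
ft_force: [-1.1, 0.4, -2.1]
gripper_width: 11.8
t 14.2 p [469.3 225.5 124.2] q [ 0.76  0.33 -0.41 -0.   -0.84 -0.76] f [-1.1  0.4 -2.1] w 11.8
[[ 0.001 -1.    -0.001]
 [-1.    -0.001 -0.   ]
 [ 0.     0.001 -1.   ]]
t 14.2 shift m [-0.0003 -0.0007  0.0002] rot [ 0.08 -0.    0.05] rows>= 1.0
```

View pics/s13.png

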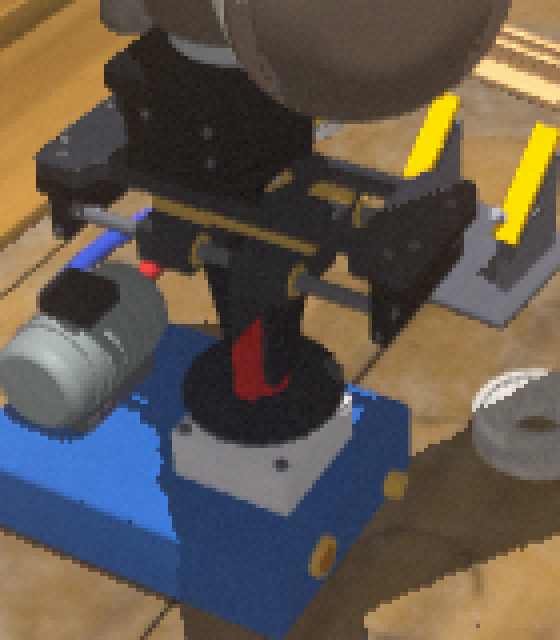

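```bash
python3 -m handwheel '1 -0.0002 -0.0005 0.002 0 0 0;1 -0.0002 -0.0005 0.004 0 0 0;1 -0.0002 -0.0005 0.006 0 0 0;1 -0.0002 -0.0005 0.008 0 0 0;1 -0.0002 -0.0005 0.008 0 0 0' 60
python3 -c "
from h import *
st()"
```

```text
time: 14.75
ee_pos: [470.3, 226.0, 117.3]
tcp_rot: [[0.002, -1.0, 0.0], [-1.0, -0.002, 0.001], [-0.001, -0.0, -1.0]]
ft_force: [-2.0, -0.2, 5.8]
gripper_width: 11.2
t 14.75 p [470.3 226.  117.3] q [ 0.76  0.34 -0.41 -0.   -0.82 -0.76] f [-2.  -0.2  5.8] w 11.2
[[ 0.002 -1.     0.   ]
 [-1.    -0.002  0.001]
 [-0.001 -0.    -1.   ]]
```

```bash
python3 -m handwheel '1 0 0 0.002 0 0 0;1 0 0 0.004 0 0 0;1 0 0 0.005 0 0 0;1 0 0 0.0055 0 0 0;1 0 0 0.0055 0 0 0' 60
python3 -c "
from h import *
st()"
```

```text
time: 15.25
ee_pos: [470.3, 226.0, 112.8]
tcp_rot: [[0.002, -1.0, 0.0], [-1.0, -0.002, 0.0], [-0.0, -0.0, -1.0]]
ft_force: [-3.2, -0.5, 8.9]
gripper_width: 11.6
t 15.25 p [470.3 226.  112.8] q [ 0.76  0.35 -0.42 -0.   -0.81 -0.76] f [-3.2 -0.5  8.9] w 11.6
[[ 0.002 -1.     0.   ]
 [-1.    -0.002  0.   ]
 [-0.    -0.    -1.   ]]
```

```bash
python3 -m handwheel '1 0 0.0004 0.001 0 0 0;1 0 0.0006 0.002 0 0 0;1 0 0.0006 0.002 0 0 0' 60
python3 -c "
from h import *
st()"
```

```text
time: 15.55
ee_pos: [470.2, 226.0, 112.2]
tcp_rot: [[0.003, -1.0, 0.002], [-1.0, -0.003, 0.001], [-0.001, -0.002, -1.0]]
ft_force: [-2.0, -1.6, 8.9]
gripper_width: 11.7
t 15.55 p [470.2 226.  112.2] q [ 0.76  0.35 -0.42  0.   -0.8  -0.76] f [-2.  -1.6  8.9] w 11.7
[[ 0.003 -1.     0.002]
 [-1.    -0.003  0.001]
 [-0.001 -0.002 -1.   ]]
```

```bash
python3 -m handwheel '1 0 0.0004 0.002 0 0 0;1 0 0.0004 0.003 0 0 0;1 0 0.0004 0.003 0 0 0;1 0 0.0004 0.003 0 0 0' 60
python3 -c "
from h import *
st();c=cam('scene');save(c,'s14.png',(150,150,290,310),4)"
```

```text
time: 15.95
ee_pos: [470.2, 226.1, 111.6]
tcp_rot: [[0.004, -1.0, 0.003], [-1.0, -0.004, 0.001], [-0.001, -0.003, -1.0]]
ft_force: [-5.2, -2.5, 14.4]
gripper_width: 11.7
t 15.95 p [470.2 226.1 111.6] q [ 0.76  0.35 -0.42  0.   -0.8  -0.76] f [-5.2 -2.5 14.4] w 11.7
[[ 0.004 -1.     0.003]
 [-1.    -0.004  0.001]
 [-0.001 -0.003 -1.   ]]
```

View pics/s14.png

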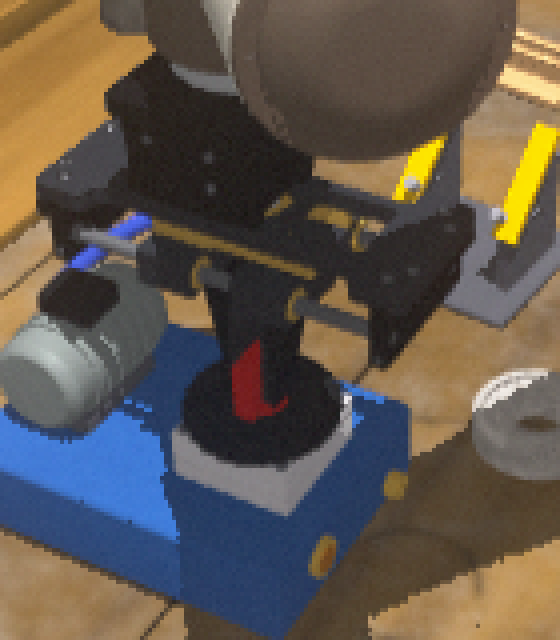

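```bash
python3 -m handwheel '1 0 0 0.002 0 0 5;1 0 0.0001 0.003 0 0 12;1 0 0.0003 0.003 0 0 19;1 -0.0001 0.0004 0.003 0 0 26;1 -0.0001 0.0006 0.003 0 0 33;1 -0.0002 0.0007 0.003 0 0 40;1 -0.0002 0.0007 0.003 0 0 40' 60
python3 -c "
from h import *
st();print(manip.get_state()['ft_torque'])"
```

```text
time: 16.7
ee_pos: [471.5, 226.6, 111.7]
tcp_rot: [[-0.64, -0.768, 0.008], [-0.768, 0.64, 0.002], [-0.007, -0.005, -1.0]]
ft_force: [-0.6, -3.2, 15.2]
gripper_width: 11.7
t 16.7 p [471.5 226.6 111.7] q [ 0.76  0.35 -0.42  0.01 -0.79 -1.46] f [-0.6 -3.2 15.2] w 11.7
[[-0.64  -0.768  0.008]
 [-0.768  0.64   0.002]
 [-0.007 -0.005 -1.   ]]
[-1.06284986  0.4601397  -0.02759337]
```

```bash
python3 -m handwheel '1 0 0 0.003 0 0 7;1 0.0002 0.0005 0.003 0 0 14;1 0.0004 0.001 0.003 0 0 21;1 0.0004 0.0012 0.003 0 0 28;1 0.0004 0.0014 0.003 0 0 35;1 0.0004 0.0016 0.003 0 0 42;1 0.0004 0.0016 0.003 0 0 49;1 0.0004 0.0016 0.003 0 0 52;1 0.0004 0.0016 0.003 0 0 52' 60
python3 -c "
from h import *
st();print(manip.get_state()['ft_torque'])
c=cam('scene');save(c,'s15.png',(150,150,290,310),4);c=cam('wrist');save(c,'w15.png')"
```

```text
time: 17.6
ee_pos: [470.3, 228.1, 111.6]
tcp_rot: [[-0.999, 0.03, 0.01], [0.03, 1.0, 0.003], [-0.01, 0.003, -1.0]]
ft_force: [-7.5, 0.4, 18.2]
gripper_width: 11.8
t 17.6 p [470.3 228.1 111.6] q [ 0.77  0.35 -0.43  0.01 -0.79 -2.37] f [-7.5  0.4 18.2] w 11.8
[[-0.999  0.03   0.01 ]
 [ 0.03   1.     0.003]
 [-0.01   0.003 -1.   ]]
[0.10523821 2.74653751 0.26179683]
```

View pics/s15.png

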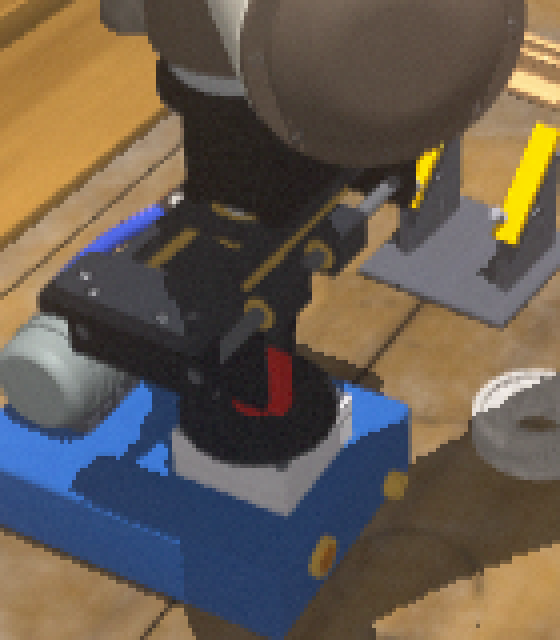

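View pics/w15.png

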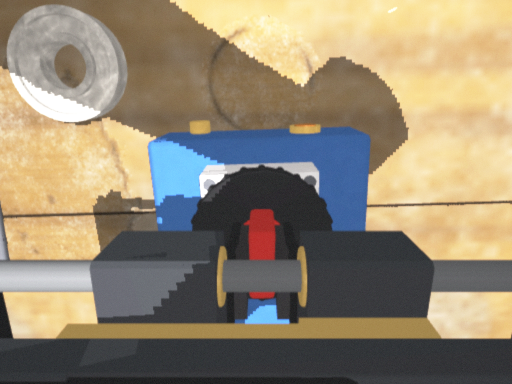

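```bash
python3 -m handwheel '1 0 0 0.001 0 0 0;0.85 0 0 0.001 0 0 0;0.6 0 0 0.001 0 0 0;0.55 0 0 0 0 0 0;0.55 0 0 -0.002 0 0 0;0.55 0 0 -0.01 0 0 0' 60
python3 -c "
from h import *
st();print(manip.get_state()['ft_torque'])
c=cam('scene');save(c,'s16.png',(150,150,290,310),4);c=cam('wrist');save(c,'w16.png')"
```

```text
time: 18.3
ee_pos: [469.4, 227.4, 120.6]
tcp_rot: [[-1.0, 0.03, 0.008], [0.03, 1.0, 0.001], [-0.007, 0.001, -1.0]]
ft_force: [0.6, 0.4, -1.3]
gripper_width: 35.5
t 18.3 p [469.4 227.4 120.6] q [ 0.77  0.33 -0.42  0.01 -0.82 -2.37] f [ 0.6  0.4 -1.3] w 35.5
[[-1.     0.03   0.008]
 [ 0.03   1.     0.001]
 [-0.007  0.001 -1.   ]]
[-0.01060231 -0.00647571  0.039499  ]
```

View pics/s16.png

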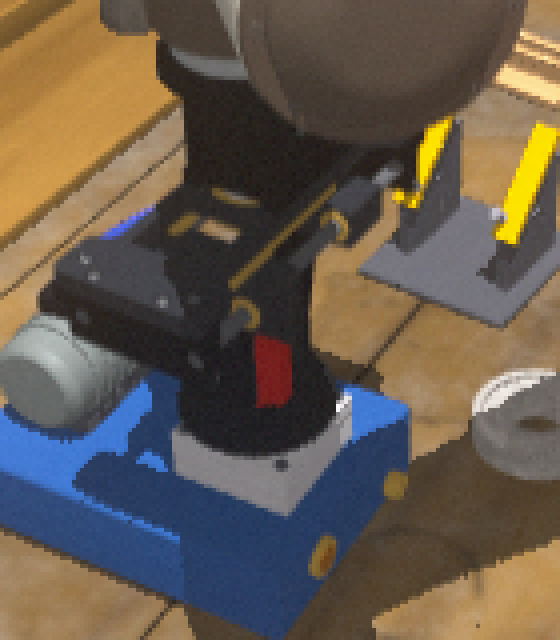

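View pics/w16.png

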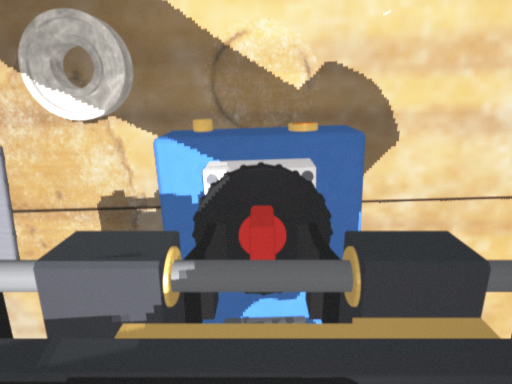

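```bash
python3 -m handwheel '0.5 0 0 -0.02 0 0 0;0.4 0 0 -0.05 0 0 0;0.3 0 0 -0.08 0 0 0;0.3 0 0 -0.11 0 0 0;0.3 0 0 -0.12 0 0 0;0.3 0 0 -0.12 0 0 0'
python3 -c "
from h import *
st()
c=cam('scene');save(c,'s17.png',(150,190,290,310),5);np.savez('s17.npz',**c);c=cam('wrist');save(c,'w17.png',(160,110,360,260),4);np.savez('w17.npz',**c)"
```

```text
time: 19.0
ee_pos: [469.8, 228.4, 243.9]
tcp_rot: [[-0.999, 0.029, 0.014], [0.029, 1.0, 0.006], [-0.014, 0.007, -1.0]]
ft_force: [0.7, 0.7, -0.3]
gripper_width: 60.3
t 19.0 p [469.8 228.4 243.9] q [ 0.77  0.2  -0.25  0.01 -1.11 -2.37] f [ 0.7  0.7 -0.3] w 60.3
[[-0.999  0.029  0.014]
 [ 0.029  1.     0.006]
 [-0.014  0.007 -1.   ]]
```

View pics/s17.png

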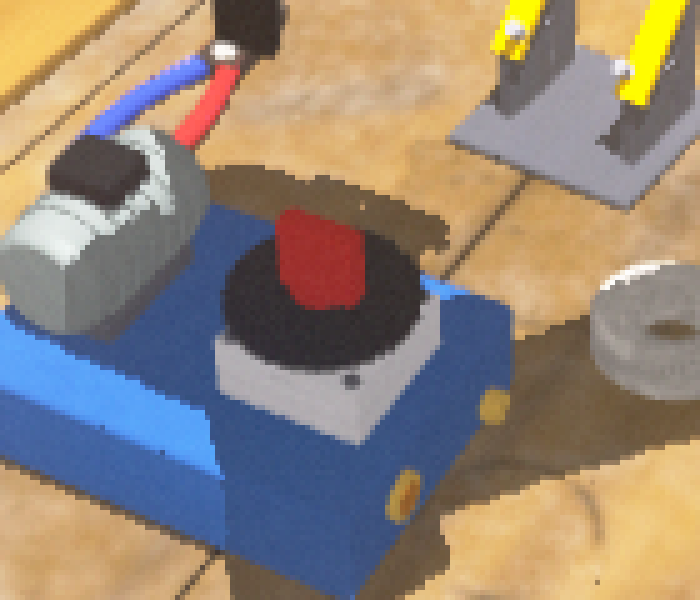

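View pics/w17.png

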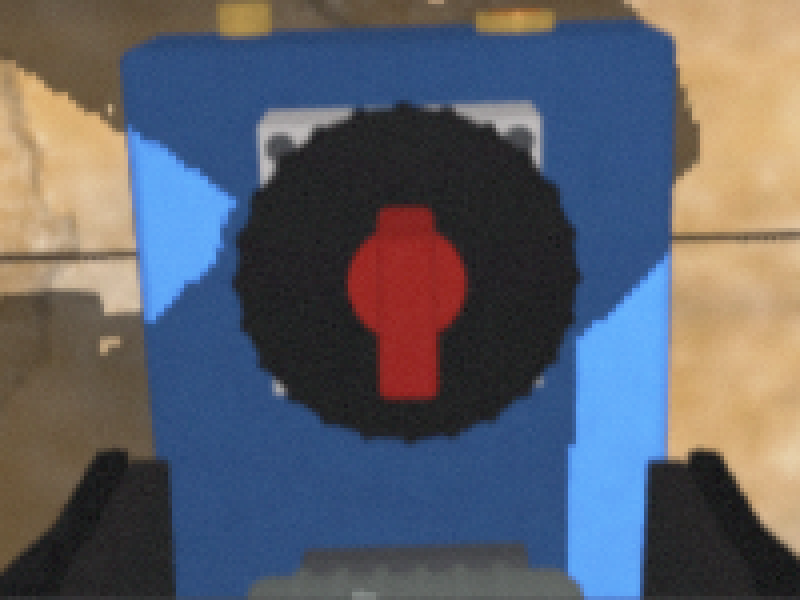

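```bash
python3 - <<'E'
from h import *
s=dict(np.load('s17.npz'));w=dict(np.load('w17.npz'))
th=np.radians(np.arange(0,360,2))
for h in (0,3,6,9):
    r=[]
    for c in (s,w):
        P=np.array([proj(c,[469.9+38*np.cos(t),227+38*np.sin(t),76+h+z]) for t in th for z in (0,10)])
        r+= [P[:,0].min(),P[:,0].max(),P[:,1].min(),P[:,1].max()]
    print(h,np.round(r,1))
def mk(c,box):
    g=c["color"].max(2);m=np.zeros_like(g);x0,y0,x1,y1=box;m[y0:y1,x0:x1]=(g[y0:y1,x0:x1]<62)*255
    m=cv2.morphologyEx(m,cv2.MORPH_OPEN,np.ones((3,3),np.uint8))
    cs,_=cv2.findContours(m,cv2.RETR_EXTERNAL,cv2.CHAIN_APPROX_NONE);k=max(cs,key=cv2.contourArea);return cv2.boundingRect(k),cv2.contourArea(k)
print(mk(s,(190,230,240,270)),mk(w,(215,130,310,222)))
hsv=cv2.cvtColor(w["color"],cv2.COLOR_RGB2HSV)
m=((hsv[...,0]<8)|(hsv[...,0]>172))&(hsv[...,1]>150)&(hsv[...,2]>80)
for r in (162,165,198,203,207):
    xs=np.where(m[r,240:285])[0]+240;print(r,xs.min(),xs.max())
rr=np.where(m[:,262])[0];print(rr.min(),rr.max())
for h in(0,6,9):print([proj(w,[469.9+a,227,76+h+z]).round(1) for a,z in((17,40),(-17,40),(-17,10))])
print([proj(s,[469.9+a,227+b,122]).round(1) for a,b in((17,6),(17,-6),(-17,6),(-17,-6))])
# after-still check
E
```

```text
0 [195.1 234.5 236.2 266.2 218.8 303.  133.5 216.6]
3 [195.  234.4 235.  265.  218.4 303.4 133.9 217.7]
6 [194.8 234.4 233.9 263.8 218.  303.8 134.3 218.9]
9 [194.7 234.4 232.7 262.6 217.6 304.3 134.8 220.1]
((195, 237, 39, 26), 531.0) ((219, 136, 85, 84), 5363.5)
162 255 266
165 254 268
198 255 269
203 255 269
207 255 269
162 209
[array([261.7, 205.9]), array([260.4, 166. ]), array([260.4, 158.6])]
[array([261.7, 208.3]), array([260.4, 167.6]), array([260.4, 160. ])]
[array([261.7, 209.6]), array([260.4, 168.5]), array([260.4, 160.7])]
[array([204.6, 233.4]), array([208. , 229.9]), array([220. , 238.7]), array([223.3, 235.1])]
```

```bash
python3 - <<'E'
from h import *
a=cv2.imread('pics/s15.png')[2::4,2::4].max(2).astype(int)   # crop origin 150,150
b=cv2.imread('pics/s17.png')[2::5,2::5].max(2).astype(int)   # crop origin 150,190
for u in (208,212,215,218,221):
    pa=a[250-150:275-150,u-150];pb=b[250-190:275-190,u-150]
    def edge(p):
        t=75
        for i in range(len(p)-1):
            if p[i]<t<=p[i+1]:return 250+i+(t-p[i])/(p[i+1]-p[i])
    print(u,edge(pa),edge(pb))
E
```

```text
208 265.59090909090907 262.81481481481484
212 251.27450980392157 263.1525423728813
215 252.73529411764707 263.0925925925926
218 265.8 262.5813953488372
221 266.16129032258067 262.1454545454545
```

```bash
python3 -m handwheel '0.3 0 0 -0.03 0 0 0;0.3 0.04 0 -0.06 0 0 0;0.3 0.08 0 -0.06 0 0 0;0.3 0.1 0 -0.06 0 0 0;0.3 0.1 0 -0.06 0 0 0'
python3 -c "
from h import *
st()
c=cam('scene');save(c,'s18.png');c=cam('top');save(c,'t18.png')"
```

```text
time: 19.6
ee_pos: [365.8, 229.6, 299.1]
tcp_rot: [[-1.0, 0.027, 0.007], [0.027, 1.0, 0.002], [-0.007, 0.002, -1.0]]
ft_force: [0.3, 0.7, -0.6]
gripper_width: 60.8
t 19.6 p [365.8 229.6 299.1] q [ 0.94  0.   -0.34  0.01 -1.23 -2.54] f [ 0.3  0.7 -0.6] w 60.8
[[-1.     0.027  0.007]
 [ 0.027  1.     0.002]
 [-0.007  0.002 -1.   ]]
```

View pics/s18.png

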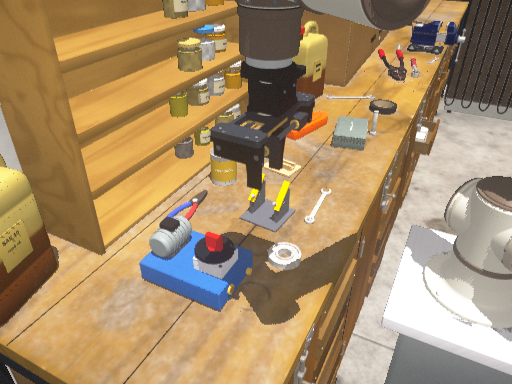

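View pics/t18.png

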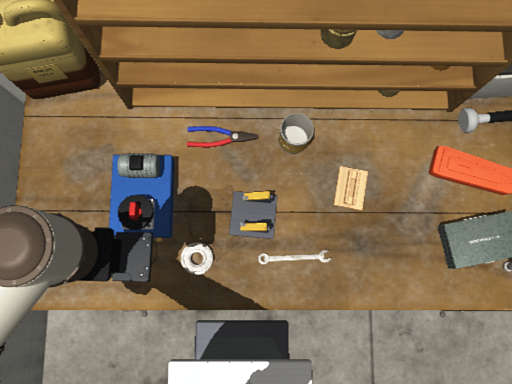

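```bash
python3 -c "
from station import job_done
print(job_done())"
```

```text
the job is handed in; nothing more can be done
None
```

I handed the job in at about 19.6 s of the 67 s. The cap is on the filler mouth, turned a quarter turn clockwise and released, and my checks say it locked.

I took the cap by its rim from the rack and laid it on the sloped rest, where it slid down to the pins. I then took it again by the red bar, pushed it into the mouth until the disc met the flange at about 16 N, and turned it about 92° to the stop. After letting go I moved the arm clear.

**Last checks:**
- **Angle:** the wrist camera shows the bar along the mouth's x axis to within about 1°, so the lugs lie across the slots under the flange.
- **Height:** after release the scene view shows the disc about 3 to 4 pixels higher, or roughly 7 to 10 mm. The locked position should be 6 mm. That rules out lugs left short of their pockets (3 mm). By itself the picture cannot separate 6 mm from the 9 mm of an unlocked cap; the angle is what rules 9 mm out.
- **Surroundings:** the bearing, spanner, tin and pliers look the same as at the start in the top and scene views. The gripper was touching nothing, with wrist forces under 1 N.

**Disagreements along the way:** while turning, the tool sat about 2 mm off the expected centre in x. At the end of the turn there was a side force of about 7.5 N, which was gone after release.

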